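Comb loose brass pins into a grooved sorting tray

TASK

Take the orange rake from its cradle, set it gently on the two side rails of the blue tray at the plain deck on the robot's right (the tray's -y end), behind the brass pins, and comb leftwards to the plain deck at the other end with the rake riding lightly on the rails (a few newtons: never press the sprung bed with more than 10 N), so that all four pins drop fully into grooves of their own. Then stand the rake back in the slot of its cradle and let go; do not touch the pins with the fingers, and leave the other things on the bench alone.

Things in the scene. Friction and masses are not known exactly. Their poses are not given: they have to be found in the camera images.
- tray: blue tray, 170 (x) x 300 (y) mm, fixed; origin on the bench at its centre. In it floats a bed with 10 grooves along the tray's x, set side by side from y = -80 to +80 mm: pitch 16, 12 wide, 9.5 deep, 104 mm long, ribs 4 mm wide, their tops nominally 45 mm up. Level with the ribs are plain decks, y -130 to -80 and +80 to +130. Grey rails along y, 12 wide, at x = -58 and +58 mm, stand 6 mm above the ribs
- stroke_start (a point): fixed point in the tray's frame: 108 mm from the tray's centre towards -y, midway between the rails at their nominal height, 51 mm above the bench. The bed rests on springs (it yields 1.25 mm under 10 N) and is badly levelled: the rails truly stand up to 4 mm higher or lower, each time differently, and slope along y by up to 0.025 rad either way. This is not in any pose: feel for it
- stroke_end (a point): as stroke_start, 108 mm from the tray's centre towards +y, over the plain deck where the stroke ends; rake_foot passes over here at the end of combing, up to 6.5 mm higher or lower than this nominal point. If a pin catches under the teeth (the force jumps), lift a little, back off and comb on
- rod1: round brass pin, 9 mm thick, 80 mm long, 43 g; origin at its centre, x along its length (a half turn makes no difference); lies askew on the ribs nearest the tray's -y end
- rod2: round brass pin, 9 mm thick, 80 mm long, 43 g; origin at its centre, x along its length (a half turn makes no difference); lies askew on the ribs, second from the -y end
- rod3: round brass pin, 9 mm thick, 80 mm long, 43 g; origin at its centre, x along its length (a half turn makes no difference); lies askew on the ribs, third from the -y end
- rod4: round brass pin, 9 mm thick, 80 mm long, 43 g; origin at its centre, x along its length (a half turn makes no difference); lies askew on the ribs, the farthest from the -y end
- rake: hand rake, 220 g, origin midway at its teeth's tips, z up, same either way round. Orange head along x: 132 long, 10 thick, 18 to 32 mm up; 9 round-tipped teeth, 6 mm thick, row 89 mm long. At x = -58 and +58 white round runners, 10 across, 16 long, undersides 4.5 mm up: they ride on the tray's rails, the teeth then clear the ribs by 1.5 mm. Wooden handle 32 (x) x 22 (y), 32 to 87 mm up
- rake_grip (a point): centre of the rake's wooden handle, 62 mm above the teeth's tips; the place to grip, across the 22 mm (the rake's y)
- rake_foot (a point): middle of the rake at the level of the runners' undersides, 57.5 mm below rake_grip
- cradle: black cradle, 176 (x) x 70 (y) mm, fixed; origin on the bench at its centre. The rake stands on its teeth on the 6 mm thick floor in a slot along the cradle's x: 152 mm long, 14 mm wide, sides 28 mm high with flared lips up to 40 mm. Standing in it, the rake's origin is over the cradle's origin, 6 mm up, and rake_grip 68 mm up.
- jar: clear screw-top jar, 56 mm across, 75 mm high, origin under its centre; to be left alone
- screwdriver: screwdriver lying on the bench; to be left alone
- terminal_block: white ceramic terminal block, 70 x 28 x 22 mm, origin under its centre; to be left alone
- capacitor: aluminium motor capacitor, 44 mm across, 70 mm high, origin under its centre; to be left alone

How it is judged:
On the way, in this order (a step that is already met when the one before it is completed fails the run):
1. the rake is lifted out of its cradle (z of rake_foot in the frame of cradle above 0.06 m), for 0.1 s.
2. the rake rests on the rails at the start deck, behind the pins (contact force between rake and tray above 0.3 N and z of rake_foot in the frame of tray above 0.04 m and y of rake_foot in the frame of tray below -0.085 m), for 0.1 s.
3. it still rests on the rails half-way through the stroke (contact force between rake and tray above 0.3 N and z of rake_foot in the frame of tray above 0.04 m and y of rake_foot in the frame of tray between -0.02 and 0.04 m), for 0.1 s.
4. it still rests on the rails at the deck at the other end (contact force between rake and tray above 0.3 N and z of rake_foot in the frame of tray above 0.04 m and y of rake_foot in the frame of tray above 0.085 m), for 0.1 s.
At the end, for the whole second after the job is handed in: All four pins at rest down in grooves, over 10 mm apart (centre 28 to 45.5 mm up, within 30 mm of the tray's middle in x, 78 mm in y) and within 0.10 rad of the grooves; the rake stands on its teeth in the cradle, tilt below 0.25 rad, within 12 mm along and 6 mm across the slot, at rest (angle between the x axis of each of rod1, rod2, rod3, rod4 and the x axis of tray, either way round below 0.1 rad and z of rod1 in the frame of tray between 0.028 and 0.0455 m and y of rod1 in the frame of tray between -0.078 and 0.078 m and x of rod1 in the frame of tray between -0.03 and 0.03 m and linear speed of each of rod1, rod2, rod3, rod4, rake below 0.01 m/s and z of rod2 in the frame of tray between 0.028 and 0.0455 m and y of rod2 in the frame of tray between -0.078 and 0.078 m and x of rod2 in the frame of tray between -0.03 and 0.03 m and z of rod3 in the frame of tray between 0.028 and 0.0455 m and y of rod3 in the frame of tray between -0.078 and 0.078 m and x of rod3 in the frame of tray between -0.03 and 0.03 m and z of rod4 in the frame of tray between 0.028 and 0.0455 m and y of rod4 in the frame of tray between -0.078 and 0.078 m and x of rod4 in the frame of tray between -0.03 and 0.03 m and horizontal distance between rod1 and rod2 above 0.01 m and horizontal distance between each of rod1, rod2 and rod3 above 0.01 m and horizontal distance between each of rod1, rod2, rod3 and rod4 above 0.01 m and x of rake_foot in the frame of cradle between -0.012 and 0.012 m and y of rake_foot in the frame of cradle between -0.006 and 0.006 m and z of rake_foot in the frame of cradle below 0.014 m and angle between rake_foot's own z axis and vertical below 0.25 rad); the robot touches nothing.
It fails at once if the rake presses on the tray with more than 10 N (contact force between rake and tray above 10 N).
It fails at once if the fingers touch a pin (contact force between the fingers and rod1 above 0.3 N or contact force between the fingers and rod2 above 0.3 N or contact force between the fingers and rod3 above 0.3 N or contact force between the fingers and rod4 above 0.3 N).
It fails at once if another thing on the bench is displaced by more than 20 mm (distance of any of jar, screwdriver, terminal_block, capacitor from where it was at the start of the episode above 0.02 m).
It also fails if it takes over 72 s, if anything falls off the work surface, if the arm or the gripper's body presses on something with over 40 N, if the wrist force passes 120 N, or if a joint passes its speed limit or range.

ROBOT

A 7-joint arm with a two-finger parallel gripper is mounted at the origin on the work surface. World frame = base frame: x ahead of the robot, y to its left, z up, the work surface at z = 0. Lengths are in m, angles in rad, forces in N, time in s.
With the tool pointing down it reaches from about 0.4 to 0.85 m from the base axis. Payload 10.4 kg.
Tool frame: the origin (TCP) lies midway between the tips of the shut fingers; the grasp point (between the pads) lies 19 mm behind it; x points along the fingers, y is the direction in which the jaws open and shut, and the axes are right-handed (so a half turn about x gives the same grasp; the last joint's range is limited). The gripper opens to 87 mm and grips with 3 to 60 N. Pads are 19 mm wide; open, the fingers measure 117 mm over their backs; the gripper's body (75 mm by 190 mm) begins 51 mm behind the grasp point.
Start: joints at [1.211, 0.332, -0.065, 1.46, 0.022, 1.35, -0.088], TCP at [0.207, -0.59, 0.223] pointing down, gripper open.
Joint ranges: [-2.6, 2.6], [-0.5, 2.12], [-1.47, 1.34], [0.16, 2.42], [-1.27, 4.41], [0.06, 2.06], [-2.6, 2.6]. Speed limits (rad/s): [2.22, 2.22, 2.79, 2.79, 3.14, 3.14, 3.14].

INTERFACE

Orientations are given as a unit quaternion [x, y, z, w].
In Python, from bench import r gives the robot as it stands.
- The arm moves only by the shell command python3 -m jog 'ROWS' [OPENING] [FORCE]. ROWS is JSON, a list of rows, each an object with "slide": the shift along the tool's x, y, z in cm, a list of three; "roll": the turn about the tool's x in degrees. A call has 1 to 5 rows; each row is the pose to reach, as a shift and turn from the pose measured when the call began, along the tool's axes at that moment; what a row does not reach only later rows make up. A row lasts 1/12 s, in which the tool goes at most 41.7 mm and 7.16 degrees, less where a joint would pass 70% of its speed; a pose out of reach is approached as far as the arm can. A call with a gripper value outside its range is refused whole. OPENING is the closure, from 0 (fully open) to 1 (shut), set as the call begins (- or left out, the last holds). The fingers move at their own pace and stop on an object; FORCE is the grip in N (left out, the last holds). Time passes only in rows, so rows that repeat a pose let the fingers close. It gives the time, the measured TCP pose, the force and the opening at its end, in the units of the state.
- r.read_state(): the state, without advancing time (a new reading comes with each control period).
- r.camera(name): name is "side" or "top"; returns the picture (480x640x3 uint8, red, green, blue); there is no depth.
- r.camera_info(name): a dict with "intrinsics" (3x3 intrinsics, pixels), "k1" (the pictures are not rectified: a ray, as slopes to the right and down, at radius r is drawn at 1 + k1 r^2 times it, then the intrinsics apply), "R" (3x3) and "t" (3): a world point X has camera coordinates R X + t. Camera axes: x right, y down, z forward; pixel columns grow to the right and rows downward; lengths in m; the calibration is good to about 2 mm. A picture is of the moment at which its call begins. camera_info takes no time and is no camera call.
- r.close_job(): hands the job in, once; it reports no verdict.
The state is a dict: "time": time; "joint_positions": joint angles; "joint_vel": joint speeds; "joint_torque": joint torques, N m; "ee_pos": TCP position; "eef_rot": TCP orientation; "ft_force": force on the tool from outside, world axes, zero at the start; "torque": the same for the moment, N m; "width": finger opening in m.
Only numpy, scipy, OpenCV 4.12 (cv2) and the standard library are available. Lean on these libraries where they do the work, as an engineer would, in place of code of your own. Each camera call takes 0.05 s, during which the arm holds its last target.

## Working session

There is one attempt and no reset: what is moved stays moved. The work goes in short steps, Python scripts to look and compute and a shell command to move; the robot and the scene stay as the last step left them, time stands still between calls to the robot, and variables do not carry over. Pictures are saved under pics/ and viewed, and the job is handed in when it is done.

```bash
ls; mkdir -p pics; python3 - <<'E'
from bench import r
import cv2
s=r.read_state(); print(s)
for n in("top","side"):
    cv2.imwrite(f"pics/{n}0.png",r.camera(n)[:,:,::-1]); print(n,r.camera_info(n))
E
```

```text
pics
{'time': 0.0, 'joint_positions': array([ 1.21137558,  0.33284481, -0.06470566,  1.46094375,  0.02158928,
        1.34988925, -0.08852145]), 'joint_vel': array([ 1.38199182e-03,  1.96740261e-03,  2.25348750e-04, -1.35915799e-04,
        8.29150653e-05, -5.46094704e-04, -1.24697545e-04]), 'joint_torque': array([ 6.24523750e-05, -6.23236442e+01,  2.48649978e-02, -3.89894807e+01,
       -6.12189132e-02,  3.96404858e-02,  1.31968795e-04]), 'ee_pos': array([ 0.20642899, -0.58951729,  0.22176968]), 'eef_rot': array([-0.69700195, -0.11900393,  0.69720332, -0.11804182]), 'ft_force': array([-0.36804335, -0.23278675, -0.69937933]), 'torque': array([ 0.0029665 , -0.00447607, -0.02516327]), 'width': 0.08718762222601634}
top {'intrinsics': array([[513.08844226,   0.        , 315.94143858],
       [  0.        , 513.08844226, 245.70403271],
       [  0.        ,   0.        ,   1.        ]]), 'k1': 0.023900084785113785, 'R': array([[ 0.01256145, -0.99972684,  0.01970926],
       [-0.99810487, -0.01372367, -0.05998607],
       [ 0.06024016, -0.01891839, -0.99800462]]), 't': array([-0.01858657,  0.48116242,  1.17185104])}
side {'intrinsics': array([[545.40667075,   0.        , 321.08949145],
       [  0.        , 545.40667075, 233.92613851],
       [  0.        ,   0.        ,   1.        ]]), 'k1': 0.05583354532454228, 'R': array([[ 0.98996608, -0.14044929, -0.01552938],
       [-0.0956434 , -0.58510782, -0.80529571],
       [ 0.10401685,  0.79870072, -0.59266994]]), 't': array([-0.48144586,  0.11075739,  1.47922157])}
```

View pics/top0.png

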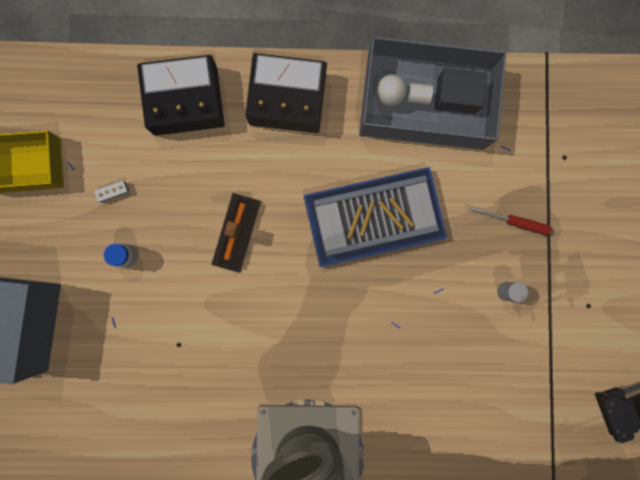

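View pics/side0.png

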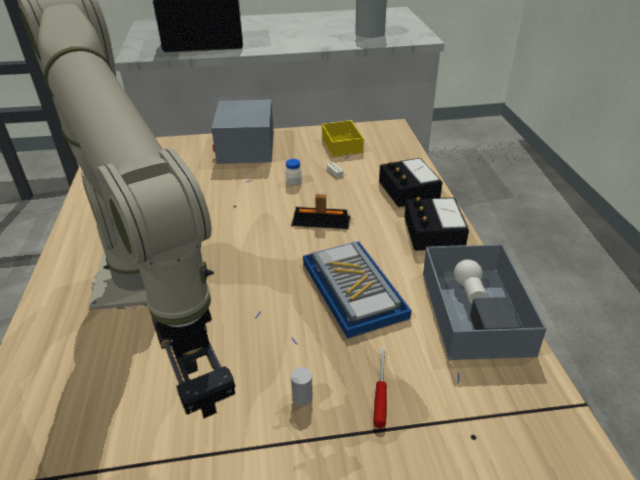

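Top view: the tray is centred near (375,217) with four askew pins, the cradle with the rake near (236,232), and the screwdriver at (510,220). I'll zoom in to get corners.

```bash
cat > h.py <<'E'
import numpy as np, cv2
from scipy.spatial.transform import Rotation as Ro
from bench import r
def ci(n):
    c=r.camera_info(n); return c['intrinsics'],c['k1'],np.array(c['R']),np.array(c['t'])
def proj(n,X):
    K,k,R,t=ci(n); p,_=cv2.projectPoints(np.asarray(X,float).reshape(-1,3),cv2.Rodrigues(R)[0],t,K,np.array([k,0,0,0,0.])); return p.reshape(-1,2)
def unproj(n,uv,z):
    K,k,R,t=ci(n); q=cv2.undistortPoints(np.asarray(uv,float).reshape(-1,1,2),K,np.array([k,0,0,0,0.])).reshape(-1,2)
    d=np.c_[q,np.ones(len(q))]@R; c=-R.T@t
    return c+d*((z-c[2])/d[:,2])[:,None]
E
python3 - <<'E'
import cv2
t=cv2.imread("pics/top0.png")
a=t[160:275,295:455]; cv2.imwrite("pics/tray.png",cv2.resize(a,None,fx=5,fy=5,interpolation=cv2.INTER_CUBIC))
a=t[185:280,200:280]; cv2.imwrite("pics/cr.png",cv2.resize(a,None,fx=6,fy=6,interpolation=cv2.INTER_CUBIC))
s=cv2.imread("pics/side0.png")
a=s[185:240,280:365]; cv2.imwrite("pics/crs.png",cv2.resize(a,None,fx=8,fy=8,interpolation=cv2.INTER_CUBIC))
a=s[235:345,295:415]; cv2.imwrite("pics/trs.png",cv2.resize(a,None,fx=5,fy=5,interpolation=cv2.INTER_CUBIC))
E
```

```text
(no output)
```

View pics/tray.png

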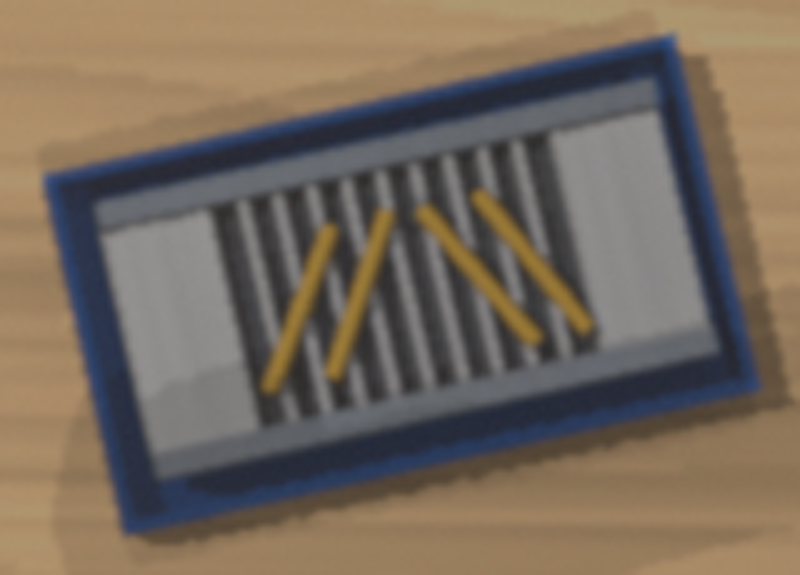

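View pics/cr.png

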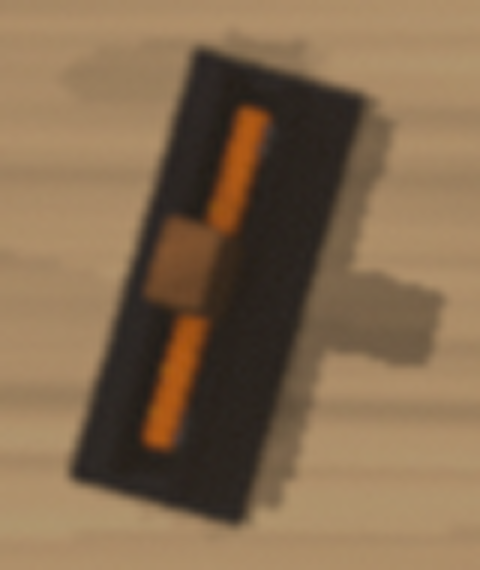

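View pics/crs.png

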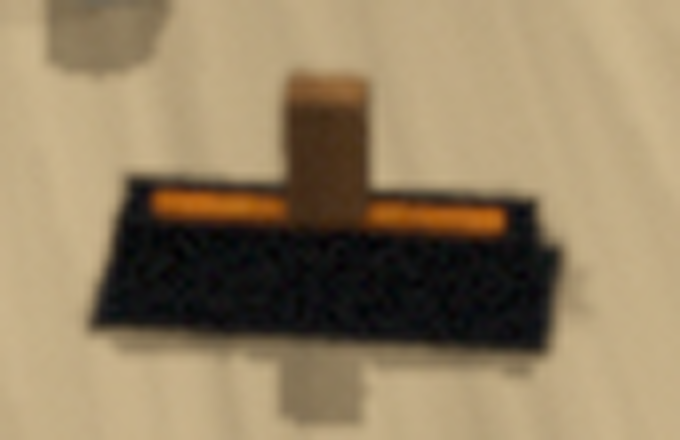

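View pics/trs.png

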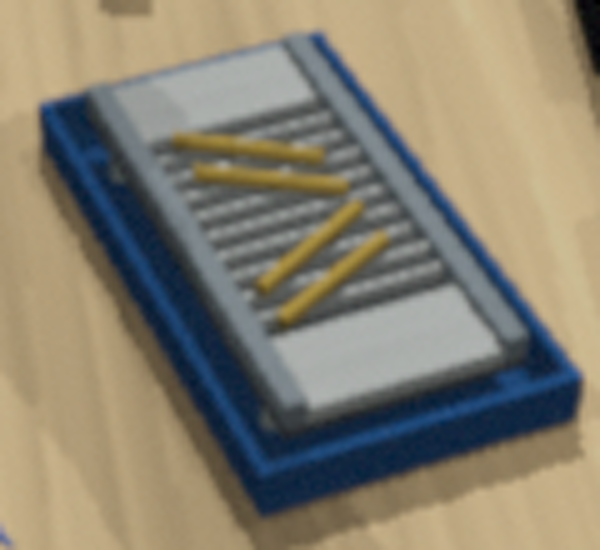

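```bash
cat > fit.py <<'E'
from h import *
from scipy.optimize import least_squares
def fit(obs,x0,extra=None):
    # obs: list (view,uv,local xyz or func of h)
    def f(p):
        c,s=np.cos(p[2]),np.sin(p[2]); e=[]
        for v,uv,l in obs:
            l=[p[3] if q is None else q for q in l]
            X=[p[0]+c*l[0]-s*l[1],p[1]+s*l[0]+c*l[1],l[2]]
            e.append(proj(v,X)[0]-uv)
        return np.ravel(e)
    o=least_squares(f,x0); print(o.x, np.degrees(o.x[2])); print(np.round(o.fun.reshape(-1,2),1).tolist()); return o.x
T=lambda a,b:np.array([295+(a+.5)/5-.5,160+(b+.5)/5-.5])
S=lambda a,b:np.array([295+(a+.5)/5-.5,235+(b+.5)/5-.5])
C=lambda a,b:np.array([200+(a+.5)/6-.5,185+(b+.5)/6-.5])
D=lambda a,b:np.array([280+(a+.5)/8-.5,185+(b+.5)/8-.5])
t=[('top',T(93,203),(.064,.13,.051)),('top',T(658,75),(.064,-.13,.051)),('top',T(718,353),(-.064,-.13,.051)),('top',T(155,478),(-.064,.13,.051)),
('top',T(45,175),(.085,.15,None)),('top',T(672,37),(.085,-.15,None)),('top',T(758,388),(-.085,-.15,None)),('top',T(127,533),(-.085,.15,None))]
s=[('side',S(318,35),(.085,.15,None)),('side',S(578,380),(.085,-.15,None)),('side',S(263,470),(-.085,-.15,None)),('side',S(42,106),(-.085,.15,None)),
('side',S(526,340),(.064,-.13,.051)),('side',S(285,410),(-.064,-.13,.051))]
x0=[.5,-.1,.2,.04]
fit(t,x0);fit(s,x0);fit(t+s,x0)
print('cradle')
t=[('top',C(195,45),(.088,.035,None)),('top',C(370,97),(.088,-.035,None)),('top',C(243,525),(-.088,-.035,None)),('top',C(72,478),(-.088,.035,None)),
('top',C(252,106),(.066,0,.038)),('top',C(160,450),(-.066,0,.038))]
s=[('side',D(151,200),(-.066,0,.038)),('side',D(506,217),(.066,0,.038)),('side',D(288,100),(-.016,-.011,.093)),('side',D(367,104),(.016,-.011,.093)),('side',D(92,327),(-.088,-.035,0)),('side',D(545,350),(.088,-.035,0))]
x0=[.48,.17,-.2,.04]
fit(t,x0);fit(s,x0);fit(t+s,x0)
E
python3 fit.py
```

```text
[ 0.55084465 -0.14655027  0.23511807  0.02301968] 13.471273184355523
[[0.5, -0.4], [-0.6, 0.3], [0.6, -0.4], [0.7, -0.1], [-0.5, 0.0], [0.0, -0.3], [-0.0, 0.7], [-0.7, 0.3]]
[ 0.54824648 -0.15143629  0.23482655  0.03283051] 13.45457013938492
[[0.6, -0.9], [1.3, -0.1], [-0.9, 1.7], [-1.0, -0.6], [0.4, -0.7], [-0.4, -0.2]]
[ 0.55005795 -0.14665804  0.2338368   0.02793298] 13.397861731337732
[[0.6, -0.2], [-0.5, 0.7], [0.6, 0.0], [0.7, 0.2], [-0.5, -0.1], [0.7, -0.4], [0.6, 0.9], [-0.6, 0.5], [1.0, -0.6], [1.3, -0.1], [-0.6, 1.6], [-0.5, -0.4], [0.6, -2.2], [-0.1, -1.7]]
cradle
[ 0.51153145  0.1742655  -0.25563336 -0.00325398] -14.646712461421302
[[0.2, 0.2], [-0.3, -0.5], [0.4, 0.4], [-0.1, 0.2], [0.3, 0.5], [-0.4, -0.8]]
[ 0.51059046  0.1750518  -0.25586771  0.04      ] -14.660140112829376
[[0.7, -0.3], [-0.3, -0.2], [-1.0, -0.3], [-0.1, -0.3], [-0.3, 0.3], [1.0, 0.6]]
[ 0.51114382  0.17437553 -0.25627505 -0.00274312] -14.68347884151395
[[0.1, 0.4], [-0.3, -0.3], [0.3, 0.5], [-0.2, 0.4], [0.3, 0.6], [-0.5, -0.7], [0.9, -0.2], [-0.1, -0.0], [-0.8, -0.2], [0.2, -0.2], [-0.1, 0.4], [1.2, 0.7]]
```

```bash
cat > st.py <<'E'
from h import *
import sys
TR=(np.array([.550,-.147,0]),.234); CR=(np.array([.511,.1745,0]),-.256)
def go(fr,loc,tipz,yaw=None):
    """slide/roll (cm,deg) from the measured pose to frame point loc (grip point xy), TCP at tipz"""
    s=r.read_state(); M=Ro.from_quat(s['eef_rot']).as_matrix()
    c,sn=np.cos(fr[1]),np.sin(fr[1])
    X=fr[0]+[c*loc[0]-sn*loc[1],sn*loc[0]+c*loc[1],tipz]
    d=M.T@(X-s['ee_pos'])*100
    y=np.array([-sn,c,0]); b=M.T@y; a=np.degrees(np.arctan2(b[2],b[1]))
    a=(a+90)%180-90
    print('t',round(s['time'],2),'pos',s['ee_pos'].round(4),'slide',d.round(2),'roll',round(a,2),'F',s['ft_force'].round(2),'w',round(s['width'],4))
    return M
def loc(fr):
    s=r.read_state();d=s['ee_pos']-fr[0];c,sn=np.cos(fr[1]),np.sin(fr[1])
    return np.array([c*d[0]+sn*d[1],-sn*d[0]+c*d[1],d[2]])
E
python3 - <<'E'
from st import *
print(go(CR,(0,0),.2).round(3)); print(go(TR,(0,-.108),.2)[2].round(3))
E
```

```text
t 0.1 pos [ 0.2064 -0.5896  0.2218] slide [  2.26 -62.05 -53.99] roll 33.97 F [-0.09 -0.12 -0.34] w 0.0874
[[-0.     0.33  -0.944]
 [ 0.001 -0.944 -0.33 ]
 [-1.    -0.001  0.   ]]
t 0.1 pos [ 0.2064 -0.5896  0.2218] slide [  2.21 -19.67 -45.94] roll 5.89 F [-0.09 -0.12 -0.34] w 0.0874
[-1.    -0.001  0.   ]
```

```bash
python3 -m jog '[{"slide":[0,-1.8,-2.9],"roll":3},{"slide":[0,-3.8,-6.2],"roll":7},{"slide":[0,-5.8,-9.4],"roll":11},{"slide":[0,-7.8,-12.6],"roll":15},{"slide":[0,-9.8,-15.8],"roll":19}]' 0 20
python3 -c "
from st import *
go(CR,(0,0),.2);go(TR,(0,-.108),.2)"
```

```text
time: 0.52
ee_pos: [0.3239, -0.4432, 0.2217]
eef_rot: [-0.707, -0.001, 0.707, -0.0]
ft_force: [-0.6, 0.2, 0.9]
width: 0.0871
t 0.52 pos [ 0.3239 -0.4432  0.2217] slide [  2.24 -61.73 -18.82] roll 14.76 F [-0.6   0.16  0.94] w 0.0871
t 0.52 pos [ 0.3239 -0.4432  0.2217] slide [  2.17 -19.07 -25.15] roll -13.31 F [-0.6   0.16  0.94] w 0.0871
```

```bash
python3 -m jog '[{"slide":[0,-3.6,-1.8],"roll":2},{"slide":[0,-7.4,-3.5],"roll":5},{"slide":[0,-11.2,-5],"roll":8},{"slide":[0,-15,-6.5],"roll":11},{"slide":[0,-18.8,-8],"roll":14.5}]'
python3 -c "
from st import *
go(CR,(0,0),.2)"
```

```text
time: 0.93
ee_pos: [0.4037, -0.253, 0.2217]
eef_rot: [-0.701, 0.089, 0.702, 0.09]
ft_force: [1.0, -0.3, 0.1]
width: 0.087
t 0.93 pos [ 0.4037 -0.253   0.2217] slide [  2.21 -44.07   0.35] roll 0.12 F [ 0.99 -0.28  0.13] w 0.087
```

```bash
python3 -m jog '[{"slide":[0,-3.8,0]},{"slide":[0,-7.6,0]},{"slide":[0,-11.4,0]},{"slide":[0,-15.2,0.1]},{"slide":[0,-19,0.2]}]'
python3 -m jog '[{"slide":[0,-4,0]},{"slide":[0,-8,0]},{"slide":[0,-12,0]},{"slide":[0,-16,0.1]},{"slide":[0,-20,0.1]}]'
python3 -c "
from st import *
go(CR,(0,0),.2)"
```

```text
t 0.93 pos [ 0.4037 -0.253   0.2217] slide [  2.21 -44.07   0.35] roll 0.12 F [ 0.99 -0.28  0.13] w 0.087invalid input at $[0]: expected keys slide, roll
invalid input at $[0]: expected keys slide, roll
```

```bash
python3 -m jog '[{"slide":[0,-3.8,0],"roll":0},{"slide":[0,-7.6,0],"roll":0},{"slide":[0,-11.4,0],"roll":0},{"slide":[0,-15.2,0.1],"roll":0},{"slide":[0,-19,0.2],"roll":0}]'
python3 -m jog '[{"slide":[0,-4,0],"roll":0},{"slide":[0,-8,0],"roll":0},{"slide":[0,-12,0],"roll":0},{"slide":[0,-16,0.1],"roll":0},{"slide":[0,-20,0.1],"roll":0}]'
python3 -c "
from st import *
go(CR,(0,0),.2)"
```

```text
time: 1.35
ee_pos: [0.4493, -0.0667, 0.2218]
eef_rot: [-0.701, 0.089, 0.702, 0.09]
ft_force: [1.0, 0.3, -1.0]
width: 0.0869
time: 1.77
ee_pos: [0.4985, 0.129, 0.2219]
eef_rot: [-0.701, 0.089, 0.702, 0.09]
ft_force: [1.6, 0.1, 0.6]
width: 0.087
t 1.77 pos [0.4985 0.129  0.2219] slide [ 2.2  -4.72 -0.07] roll 0.09 F [1.63 0.07 0.61] w 0.087
```

```bash
python3 -m jog '[{"slide":[2,-3,0],"roll":0},{"slide":[4.5,-4.7,-0.1],"roll":0},{"slide":[7,-4.7,-0.1],"roll":0},{"slide":[9.5,-4.7,-0.1],"roll":0},{"slide":[10.5,-4.7,-0.1],"roll":0}]'
python3 -m jog '[{"slide":[0,0,0],"roll":0},{"slide":[0,0,0],"roll":0}]'
python3 -c "
from st import *
go(CR,(0,0),.049)
for n in('top','side'):
  im=r.camera(n)[:,:,::-1]
  u=proj(n,[.511,.1745,.06])[0].astype(int)
  a=im[max(0,u[1]-60):u[1]+60,u[0]-70:u[0]+70]; cv2.imwrite('pics/g_%s.png'%n,cv2.resize(a,None,fx=4,fy=4,interpolation=cv2.INTER_CUBIC)); print(u)
"
```

```text
time: 2.18
ee_pos: [0.5092, 0.1739, 0.1134]
eef_rot: [-0.699, 0.09, 0.704, 0.089]
ft_force: [-0.2, -0.7, 0.2]
width: 0.087
time: 2.35
ee_pos: [0.5088, 0.1736, 0.1132]
eef_rot: [-0.699, 0.09, 0.704, 0.089]
ft_force: [-0.1, -1.0, -0.4]
width: 0.087
t 2.35 pos [0.5088 0.1736 0.1132] slide [ 6.42 -0.16 -0.23] roll 0.13 F [-0.12 -0.99 -0.41] w 0.087
[232 229]
[320 204]
```

View pics/g_top.png

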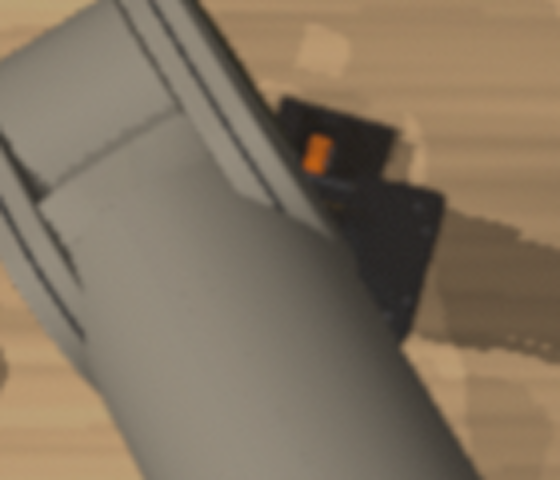

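View pics/g_side.png

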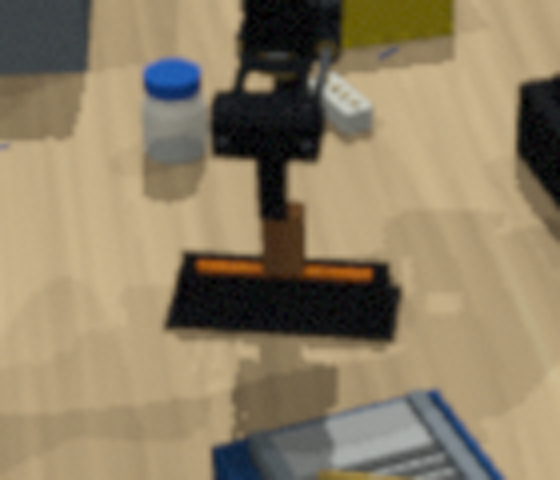

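Top view is hidden by the arm. The side view shows the near finger at (272,200) just above the handle, which agrees with the fit. Descending and gripping.

```bash
python3 -m jog '[{"slide":[1.2,-0.15,-0.23],"roll":0},{"slide":[3,-0.15,-0.23],"roll":0},{"slide":[4.8,-0.16,-0.23],"roll":0},{"slide":[6,-0.16,-0.23],"roll":0},{"slide":[6.3,-0.16,-0.23],"roll":0}]'
python3 -c "
from st import *
go(CR,(0,0),.049)"
```

```text
time: 2.87
ee_pos: [0.5116, 0.1745, 0.05]
eef_rot: [-0.699, 0.09, 0.704, 0.089]
ft_force: [-0.8, -0.6, -0.2]
width: 0.0869
t 2.87 pos [0.5116 0.1745 0.05  ] slide [0.1  0.02 0.06] roll 0.1 F [-0.8  -0.58 -0.23] w 0.0869
```

```bash
for i in 1 2 3; do python3 -m jog '[{"slide":[0,0,0],"roll":0},{"slide":[0,0,0],"roll":0},{"slide":[0,0,0],"roll":0},{"slide":[0,0,0],"roll":0}]' 1 15; done
python3 -c "
from st import *
go(CR,(0,0),.049)"
```

```text
time: 3.2
ee_pos: [0.5122, 0.1747, 0.0509]
eef_rot: [-0.7, 0.09, 0.703, 0.089]
ft_force: [1.4, 0.2, -0.6]
width: 0.0679
time: 3.53
ee_pos: [0.5123, 0.1747, 0.0511]
eef_rot: [-0.7, 0.09, 0.703, 0.09]
ft_force: [0.4, -0.7, -0.2]
width: 0.042
time: 3.87
ee_pos: [0.5123, 0.1747, 0.051]
eef_rot: [-0.7, 0.09, 0.703, 0.089]
ft_force: [0.3, -0.3, -0.2]
width: 0.0217
t 3.87 pos [0.5123 0.1747 0.051 ] slide [0.2  0.05 0.12] roll 0.09 F [ 0.27 -0.32 -0.19] w 0.0217
```

```bash
python3 -m jog '[{"slide":[0,0,0],"roll":0},{"slide":[0,0,0],"roll":0},{"slide":[0,0,0],"roll":0},{"slide":[0,0,0],"roll":0}]' 1 45
python3 -c "
from st import *
s=r.read_state();print(s['ee_pos'],s['eef_rot'],s['ft_force'],s['width'],s['joint_torque'],s['joint_positions'])"
```

```text
time: 4.2
ee_pos: [0.5123, 0.1746, 0.051]
eef_rot: [-0.7, 0.09, 0.703, 0.09]
ft_force: [-0.1, -0.5, -0.2]
width: 0.0217
[0.51231331 0.17463377 0.05098783] [-0.69974575  0.08992435  0.70303477  0.08950755] [-0.06779576 -0.5410954  -0.24862522] 0.021730594015305447 [-8.09241598e-02 -5.29014695e+01 -8.97432268e+00 -3.23703861e+01
 -9.41569218e-03 -1.10917808e-01  1.01401916e-02] [ 0.17425321  0.40638776 -0.69031948  1.83442713  0.29890792  1.01167979
 -2.46306859]
```

```bash
python3 -m jog '[{"slide":[-1,0,0],"roll":0},{"slide":[-2.5,0,0],"roll":0},{"slide":[-5,0,0],"roll":0},{"slide":[-7.5,0,0],"roll":0},{"slide":[-10,0,0],"roll":0}]'
python3 -m jog '[{"slide":[-1,0,0],"roll":0},{"slide":[-1,0,0],"roll":0},{"slide":[-1,0,0],"roll":0}]'
python3 -c "
from st import *
go(TR,(0,-.108),.14)
im=r.camera('side')[:,:,::-1]
a=im[140:290,250:420]; cv2.imwrite('pics/lift.png',cv2.resize(a,None,fx=4,fy=4,interpolation=cv2.INTER_CUBIC))
print(r.read_state()['joint_positions'])"
```

```text
time: 4.62
ee_pos: [0.5123, 0.1748, 0.1525]
eef_rot: [-0.7, 0.09, 0.703, 0.089]
ft_force: [1.0, -0.4, -2.1]
width: 0.0215
time: 4.87
ee_pos: [0.5123, 0.1746, 0.1622]
eef_rot: [-0.7, 0.09, 0.703, 0.089]
ft_force: [-0.1, -0.9, -2.5]
width: 0.022
t 4.87 pos [0.5123 0.1746 0.1622] slide [  2.2   39.72 -16.81] roll -27.97 F [-0.12 -0.9  -2.45] w 0.022
[ 0.22390749  0.27613036 -0.73313178  1.72913537  0.19291643  1.21727534
 -2.3835625 ]
```

View pics/lift.png

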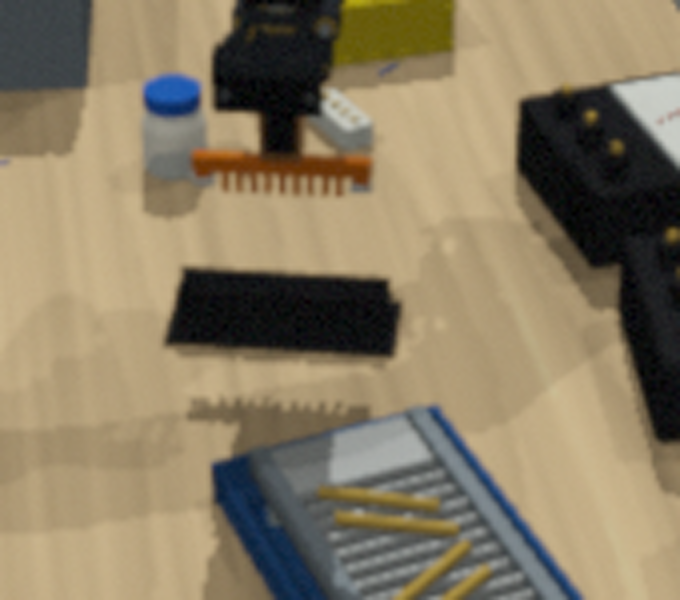

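The rake hangs level under the gripper (head (195-370,165)), cradle empty. Carry it to the -y deck.

```bash
python3 -m jog '[{"slide":[0,2.5,-1],"roll":-5},{"slide":[0,6,-2.5],"roll":-11},{"slide":[0,9.5,-4],"roll":-17},{"slide":[0,13,-5.5],"roll":-23},{"slide":[0,16.5,-7],"roll":-28}]'
python3 -c "
from st import *
go(TR,(0,-.108),.14);print(r.read_state()['joint_positions'])"
```

```text
time: 5.33
ee_pos: [0.537, -0.0049, 0.1593]
eef_rot: [-0.699, -0.085, 0.705, -0.085]
ft_force: [0.8, 0.4, -2.7]
width: 0.0221
t 5.33 pos [ 0.537  -0.0049  0.1593] slide [ 1.91 24.92  2.17] roll 0.37 F [ 0.82  0.42 -2.67] w 0.0221
[ 0.53380136  0.26468582 -0.69918867  1.73928424  0.17968675  1.21266368
 -1.54353433]
```

```bash
python3 -m jog '[{"slide":[0,3.5,0.3],"roll":0.3},{"slide":[0,7.3,0.7],"roll":0.3},{"slide":[0,11.1,1.1],"roll":0.3},{"slide":[0,14.8,1.5],"roll":0.3},{"slide":[0,18.5,1.8],"roll":0.3}]'
python3 -m jog '[{"slide":[0,3,0.2],"roll":0.2},{"slide":[0,5.2,0.3],"roll":0.2},{"slide":[0,6.3,0.3],"roll":0.2},{"slide":[0,6.5,0.3],"roll":0.2},{"slide":[0,6.5,0.3],"roll":0.2}]'
python3 -c "
from st import *
M=go(TR,(0,-.108),.11);print(M.round(4))"
```

```text
time: 5.75
ee_pos: [0.5624, -0.1907, 0.157]
eef_rot: [-0.698, -0.084, 0.707, -0.082]
ft_force: [1.1, 0.7, -2.0]
width: 0.0221
time: 6.17
ee_pos: [0.5743, -0.2536, 0.1555]
eef_rot: [-0.697, -0.083, 0.707, -0.08]
ft_force: [0.0, 2.4, -2.9]
width: 0.0217
t 6.17 pos [ 0.5743 -0.2536  0.1555] slide [ 4.54 -0.11 -0.17] roll -0.12 F [ 0.01  2.41 -2.94] w 0.0217
[[-0.0141  0.2298 -0.9731]
 [ 0.0021 -0.9732 -0.2298]
 [-0.9999 -0.0052  0.0132]]
```

The tool has drifted to a tilt of 0.013 rad along the rake (calls ending mid-motion). I'll try to undo it with a brisk move back, ended in motion, then a slow one out.

```bash
cat > p.sh <<'E'
python3 -c "
from st import *
M=go(TR,(0,-.108),.11);print(M[2].round(4))"
E
python3 -m jog '[{"slide":[0,-4,0],"roll":0},{"slide":[0,-8,0],"roll":0},{"slide":[0,-12,0],"roll":0}]'; sh p.sh
python3 -m jog '[{"slide":[0,-3,0],"roll":0},{"slide":[0,-3,0],"roll":0},{"slide":[0,-3,0],"roll":0}]'; sh p.sh
```

```text
time: 6.42
ee_pos: [0.5457, -0.1329, 0.1556]
eef_rot: [-0.697, -0.084, 0.707, -0.081]
ft_force: [1.4, 1.7, -1.6]
width: 0.022
t 6.42 pos [ 0.5457 -0.1329  0.1556] slide [ 4.48 12.3  -0.15] roll -0.0 F [ 1.38  1.66 -1.63] w 0.022
[-0.9999 -0.0064  0.0136]
time: 6.67
ee_pos: [0.5382, -0.0991, 0.1561]
eef_rot: [-0.697, -0.087, 0.707, -0.083]
ft_force: [0.5, -1.3, -2.4]
width: 0.0215
t 6.67 pos [ 0.5382 -0.0991  0.1561] slide [ 4.51 15.76  0.02] roll 0.41 F [ 0.55 -1.29 -2.37] w 0.0215
[-0.9999 -0.0063  0.0135]
```

```bash

python3 -m jog '[{"slide":[-4,0,0],"roll":0},{"slide":[-8,0,0],"roll":0},{"slide":[-12,0,0],"roll":0}]'; sh p.sh
python3 -m jog '[{"slide":[0,0,0],"roll":0},{"slide":[0,0,0],"roll":0},{"slide":[0,0,0],"roll":0}]'; sh p.sh
```

```text
time: 6.92
ee_pos: [0.5393, -0.0986, 0.2772]
eef_rot: [-0.696, -0.087, 0.707, -0.084]
ft_force: [1.3, -1.0, -2.1]
width: 0.0223
t 6.92 pos [ 0.5393 -0.0986  0.2772] slide [16.61 15.87 -0.03] roll 0.49 F [ 1.3  -1.01 -2.08] w 0.0223
[-0.9999 -0.0068  0.0147]
time: 7.17
ee_pos: [0.5389, -0.0985, 0.2762]
eef_rot: [-0.696, -0.087, 0.708, -0.084]
ft_force: [-0.4, -0.2, -2.4]
width: 0.0218
t 7.17 pos [ 0.5389 -0.0985  0.2762] slide [16.51 15.89 -0.08] roll 0.51 F [-0.38 -0.19 -2.37] w 0.0218
[-0.9999 -0.007   0.0157]
```

```bash
cat > p.sh <<'E'
python3 -c "
from st import *
M=go(TR,(0,-.108),.11);print('toolx',M[:,0].round(4), 'tilt along z',M[2,2].round(4))"
E
sh p.sh
python3 -m jog '[{"slide":[0,0,-4],"roll":0},{"slide":[0,0,-8],"roll":0},{"slide":[0,0,-12],"roll":0}]'; sh p.sh
python3 -m jog '[{"slide":[0,0,4],"roll":0},{"slide":[0,0,8],"roll":0},{"slide":[0,0,12],"roll":0}]'; sh p.sh
```

```text
t 7.17 pos [ 0.5389 -0.0985  0.2762] slide [16.51 15.89 -0.08] roll 0.51 F [-0.38 -0.19 -2.37] w 0.0218
toolx [-0.0169  0.003  -0.9999] tilt along z 0.0157
time: 7.42
ee_pos: [0.6558, -0.0701, 0.272]
eef_rot: [-0.695, -0.086, 0.709, -0.083]
ft_force: [0.0, 0.4, -1.3]
width: 0.0217
t 7.42 pos [ 0.6558 -0.0701  0.272 ] slide [16.32 15.85 11.87] roll 0.4 F [ 0.01  0.37 -1.33] w 0.0217
toolx [-0.0199  0.0019 -0.9998] tilt along z 0.0189
time: 7.67
ee_pos: [0.5383, -0.0978, 0.2681]
eef_rot: [-0.692, -0.09, 0.712, -0.081]
ft_force: [-1.0, -0.7, -0.1]
width: 0.0218
t 7.67 pos [ 0.5383 -0.0978  0.2681] slide [15.55 16.1  -0.25] roll 0.53 F [-1.01 -0.65 -0.08] w 0.0218
toolx [-0.0287  0.009  -0.9995] tilt along z 0.0257
```

```bash

for i in 1 2 3 4; do python3 -m jog '[{"slide":[0,0,0],"roll":0},{"slide":[0,0,0],"roll":0}]'>/dev/null; sh p.sh; done
```

```text
t 7.83 pos [ 0.5358 -0.099   0.2654] slide [15.27 16.05 -0.64] roll 0.41 F [-0.33  0.55 -2.97] w 0.0219
toolx [-0.0335  0.0085 -0.9994] tilt along z 0.0305
t 8.0 pos [ 0.5356 -0.0989  0.2643] slide [15.14 16.07 -0.66] roll 0.42 F [ 0.72  0.38 -2.86] w 0.0217
toolx [-0.0351  0.0091 -0.9993] tilt along z 0.0319
t 8.17 pos [ 0.5361 -0.0985  0.2638] slide [15.09 16.11 -0.59] roll 0.46 F [ 0.15 -0.18 -3.46] w 0.0214
toolx [-0.0354  0.0097 -0.9993] tilt along z 0.0321
t 8.33 pos [ 0.5364 -0.0981  0.2637] slide [15.07 16.15 -0.54] roll 0.51 F [-0.08  0.51 -2.02] w 0.0215
toolx [-0.0354  0.0101 -0.9993] tilt along z 0.0319
```

```bash

python3 -m jog '[{"slide":[0,0,-4],"roll":0},{"slide":[0,0,-8],"roll":0},{"slide":[0,0,-12],"roll":0}]'>/dev/null; sh p.sh
for i in 1 2; do python3 -m jog '[{"slide":[0,0,0],"roll":0},{"slide":[0,0,0],"roll":0}]'>/dev/null; sh p.sh; done
```

```text
t 8.58 pos [ 0.6543 -0.0697  0.2601] slide [15.11 16.08 11.56] roll 0.38 F [ 0.7  -0.25 -1.68] w 0.0215
toolx [-0.0347  0.0089 -0.9994] tilt along z 0.0316
t 8.75 pos [ 0.6554 -0.0681  0.2576] slide [14.84 16.23 11.72] roll 0.5 F [-0.65 -0.28 -0.97] w 0.0216
toolx [-0.0377  0.0116 -0.9992] tilt along z 0.0338
t 8.92 pos [ 0.6549 -0.0683  0.2578] slide [14.87 16.21 11.66] roll 0.5 F [ 0.28  1.18 -1.72] w 0.0216
toolx [-0.0376  0.0112 -0.9992] tilt along z 0.0338
```

```bash

python3 -m jog '[{"slide":[0,0,-4],"roll":0}]'>/dev/null; sh p.sh
for i in 1 2 3; do python3 -m jog '[{"slide":[0,0,0],"roll":0}]'>/dev/null; sh p.sh; done
python3 -m jog '[{"slide":[0,0,4],"roll":0}]'>/dev/null; sh p.sh
for i in 1 2 3; do python3 -m jog '[{"slide":[0,0,0],"roll":0}]'>/dev/null; sh p.sh; done
```

```text
t 9.0 pos [ 0.6883 -0.062   0.257 ] slide [15.05 16.01 14.93] roll 0.37 F [ 0.15 -1.32 -1.76] w 0.0216
toolx [-0.0425  0.006  -0.9991] tilt along z 0.0399
t 9.08 pos [ 0.6903 -0.0607  0.2524] slide [14.6  16.12 15.14] roll 0.43 F [ 0.17  0.23 -4.18] w 0.0217
toolx [-0.0468  0.0087 -0.9989] tilt along z 0.0434
t 9.17 pos [ 0.6903 -0.061   0.2523] slide [14.59 16.09 15.11] roll 0.41 F [-1.61 -0.44 -1.4 ] w 0.0214
toolx [-0.0473  0.0087 -0.9988] tilt along z 0.0439
t 9.25 pos [ 0.6899 -0.0613  0.2523] slide [14.59 16.07 15.07] roll 0.39 F [-0.43 -0.26  0.25] w 0.0216
toolx [-0.0474  0.0086 -0.9988] tilt along z 0.044
t 9.33 pos [ 0.6534 -0.0687  0.2505] slide [14.18 16.26 11.39] roll 0.55 F [ 0.36 -0.65 -1.52] w 0.0219
toolx [-0.0492  0.013  -0.9987] tilt along z 0.0446
t 9.42 pos [ 0.6468 -0.0707  0.2491] slide [14.12 16.2  10.58] roll 0.5 F [-0.75 -0.87 -2.37] w 0.022
toolx [-0.0565  0.0095 -0.9984] tilt along z 0.0526
t 9.5 pos [ 0.6451 -0.0718  0.2497] slide [14.2  16.13 10.36] roll 0.43 F [ 1.03 -0.3  -1.68] w 0.0216
toolx [-0.0563  0.0077 -0.9984] tilt along z 0.0528
t 9.58 pos [ 0.6443 -0.0728  0.2511] slide [14.36 16.04 10.24] roll 0.35 F [ 0.02 -0.5  -1.66] w 0.0217
toolx [-0.055   0.006  -0.9985] tilt along z 0.052
```

```bash
cat > q.py <<'E'
from st import *
s=r.read_state();M=Ro.from_quat(s['eef_rot']).as_matrix()
print(round(s['time'],2),s['ee_pos'].round(4),'tx',M[:2,0].round(4),'q',s['joint_positions'].round(4))
E
H='[{"slide":[0,0,0],"roll":0}]'
python3 q.py
python3 -m jog '[{"slide":[-4,0,0],"roll":0}]'>/dev/null; python3 q.py
python3 -m jog '[{"slide":[0,0,0],"roll":0}]'>/dev/null; python3 q.py
python3 -m jog '[{"slide":[0,0,0],"roll":0}]'>/dev/null; python3 q.py
python3 -m jog '[{"slide":[4,0,0],"roll":0}]'>/dev/null; python3 q.py
python3 -m jog '[{"slide":[0,0,0],"roll":0}]'>/dev/null; python3 q.py
python3 -m jog '[{"slide":[0,0,0],"roll":0}]'>/dev/null; python3 q.py
python3 -m jog '[{"slide":[0,0,0],"roll":0}]'>/dev/null; python3 q.py
```

```text
9.58 [ 0.6443 -0.0728  0.2511] tx [-0.055  0.006] q [ 0.4915  0.4955 -0.6643  1.2616  0.2851  1.5355 -1.4693]
9.67 [ 0.6432 -0.074   0.285 ] tx [-0.0655  0.0051] q [ 0.4794  0.4913 -0.6634  1.1949  0.2813  1.613  -1.4621]
9.75 [ 0.6456 -0.0739  0.294 ] tx [-0.0535  0.0041] q [ 0.4795  0.4855 -0.6659  1.1836  0.2814  1.6176 -1.4619]
9.83 [ 0.6461 -0.0742  0.2955] tx [-0.0511  0.0035] q [ 0.4792  0.484  -0.6651  1.1819  0.2812  1.6178 -1.4618]
9.92 [ 0.6485 -0.0734  0.2653] tx [-0.0344  0.0026] q [ 0.4922  0.4834 -0.6665  1.2469  0.2849  1.5399 -1.4689]
10.0 [ 0.6453 -0.0736  0.2583] tx [-0.0444  0.0022] q [ 0.4924  0.4862 -0.6643  1.2581  0.2849  1.5364 -1.4691]
10.08 [ 0.6461 -0.0735  0.2609] tx [-0.0411  0.0018] q [ 0.4927  0.4846 -0.6657  1.2549  0.2853  1.5378 -1.4692]
10.17 [ 0.6464 -0.0737  0.262 ] tx [-0.0405  0.0018] q [ 0.4924  0.4844 -0.6655  1.2527  0.2851  1.5395 -1.469 ]
```

Single-row down/up pulses do bring the tilt back (−0.055 → −0.040). Repeating.

```bash

python3 -m jog '[{"slide":[-4,0,0],"roll":0}]'>/dev/null; 
python3 -m jog '[{"slide":[0,0,0],"roll":0}]'>/dev/null; 
python3 -m jog '[{"slide":[0,0,0],"roll":0}]'>/dev/null; python3 q.py
python3 -m jog '[{"slide":[4,0,0],"roll":0}]'>/dev/null; python3 q.py
python3 -m jog '[{"slide":[0,0,0],"roll":0}]'>/dev/null;
python3 -m jog '[{"slide":[0,0,0],"roll":0}]'>/dev/null; python3 q.py
python3 -m jog '[{"slide":[-4,0,0],"roll":0}]'>/dev/null; 
python3 -m jog '[{"slide":[0,0,0],"roll":0}]'>/dev/null; 
python3 -m jog '[{"slide":[0,0,0],"roll":0}]'>/dev/null; python3 q.py
python3 -m jog '[{"slide":[4,0,0],"roll":0}]'>/dev/null; python3 q.py
python3 -m jog '[{"slide":[0,0,0],"roll":0}]'>/dev/null;
python3 -m jog '[{"slide":[0,0,0],"roll":0}]'>/dev/null; python3 q.py
```

```text
10.42 [ 0.6494 -0.0739  0.3084] tx [-0.0359  0.0022] q [ 0.4772  0.4772 -0.6668  1.1635  0.2813  1.6266 -1.4611]
10.5 [ 0.6525 -0.0731  0.2789] tx [-0.019   0.0019] q [ 0.4905  0.4763 -0.6685  1.2277  0.284   1.5495 -1.4678]
10.67 [ 0.6506 -0.0731  0.2752] tx [-0.0254  0.0018] q [ 0.4907  0.478  -0.6677  1.2331  0.2839  1.5491 -1.4678]
10.92 [ 0.6516 -0.0734  0.3193] tx [-0.0249  0.0021] q [ 0.4753  0.4722 -0.6682  1.147   0.2807  1.6361 -1.4601]
11.0 [ 0.6551 -0.0727  0.2903] tx [-0.0077  0.0018] q [ 0.4892  0.4703 -0.6701  1.2114  0.2825  1.5593 -1.4664]
11.17 [ 0.6535 -0.0728  0.2876] tx [-0.0134  0.0018] q [ 0.4893  0.4717 -0.6693  1.2152  0.2824  1.5599 -1.4663]
```

```bash

python3 -m jog '[{"slide":[-4,0,0],"roll":0}]'>/dev/null; 
python3 -m jog '[{"slide":[0,0,0],"roll":0}]'>/dev/null; 
python3 -m jog '[{"slide":[0,0,0],"roll":0}]'>/dev/null; python3 q.py
python3 -m jog '[{"slide":[4,0,0],"roll":0}]'>/dev/null; python3 q.py
python3 -m jog '[{"slide":[0,0,0],"roll":0}]'>/dev/null;
python3 -m jog '[{"slide":[0,0,0],"roll":0}]'>/dev/null; python3 q.py; sh p.sh
```

```text
11.42 [ 0.6542 -0.0732  0.3324] tx [-0.0113  0.0022] q [ 0.4733  0.4666 -0.6697  1.1266  0.28    1.6471 -1.4587]
11.5 [ 0.6581 -0.0725  0.3039] tx [0.0063 0.002 ] q [ 0.4879  0.4637 -0.6718  1.1917  0.2809  1.5701 -1.4649]
11.67 [ 0.6567 -0.0727  0.3015] tx [0.001 0.002] q [ 0.488   0.4649 -0.671   1.195   0.2807  1.571  -1.4647]
t 11.67 pos [ 0.6567 -0.0727  0.3015] slide [19.1  15.58 12.14] roll 0.05 F [-0.25 -0.02  0.22] w 0.0218
toolx [ 0.001  0.002 -1.   ] tilt along z -0.0014
```

```bash

python3 -m jog '[{"slide":[0,2,1.5],"roll":0},{"slide":[0,5,4],"roll":0},{"slide":[0,7.2,5.6],"roll":0},{"slide":[0,8,6.2],"roll":0},{"slide":[0,8,6.2],"roll":0}]' >/dev/null;  python3 q.py
python3 -m jog '[{"slide":[0,2,1.5],"roll":0},{"slide":[0,4.5,3.5],"roll":0},{"slide":[0,6.8,5.2],"roll":0},{"slide":[0,7.5,5.9],"roll":0},{"slide":[0,7.5,5.9],"roll":0}]' >/dev/null;  python3 q.py; sh p.sh
```

```text
12.08 [ 0.6151 -0.1694  0.3046] tx [ 0.0045 -0.0005] q [ 0.6593  0.4012 -0.6502  1.2643  0.239   1.5477 -1.2982]
12.5 [ 0.5744 -0.2586  0.3066] tx [ 0.0066 -0.0021] q [ 0.8013  0.373  -0.6181  1.2882  0.2135  1.5384 -1.1354]
t 12.5 pos [ 0.5744 -0.2586  0.3066] slide [19.66 -0.7  -0.09] roll -0.54 F [ 0.3   0.45 -2.12] w 0.0216
toolx [ 0.0066 -0.0021 -1.    ] tilt along z -0.0059
```

```bash

python3 -m jog '[{"slide":[2,-0.5,0],"roll":-0.5},{"slide":[5,-0.7,-0.1],"roll":-0.5},{"slide":[8,-0.7,-0.1],"roll":-0.5},{"slide":[9.3,-0.7,-0.1],"roll":-0.5},{"slide":[9.5,-0.7,-0.1],"roll":-0.5}]' >/dev/null;  sh p.sh
python3 -m jog '[{"slide":[2,0,0],"roll":0},{"slide":[5,0,0],"roll":0},{"slide":[7.6,0,0],"roll":0},{"slide":[8.8,0,0],"roll":0},{"slide":[9,0,0],"roll":0}]' >/dev/null;  sh p.sh;python3 q.py
```

```text
t 12.92 pos [ 0.5744 -0.25    0.2099] slide [9.99 0.2  0.02] roll 0.07 F [ 0.05 -0.08 -2.02] w 0.0219
toolx [ 0.0039 -0.     -1.    ] tilt along z -0.0037
t 13.33 pos [ 0.5747 -0.2494  0.1191] slide [0.91 0.27 0.03] roll 0.1 F [-0.95 -0.1  -2.  ] w 0.0217
toolx [ 0.0022  0.0011 -1.    ] tilt along z -0.0024
13.33 [ 0.5747 -0.2494  0.1191] tx [0.0022 0.0011] q [ 0.7944  0.476  -0.5982  1.5578  0.2796  1.1929 -1.1903]
```

```bash

python3 -m jog '[{"slide":[0.6,0.2,0],"roll":0},{"slide":[1.2,0.2,0],"roll":0},{"slide":[1.5,0.2,0],"roll":0},{"slide":[1.5,0.2,0],"roll":0},{"slide":[1.5,0.2,0],"roll":0}]' ;  sh p.sh
python3 -c "
from st import *
im=r.camera('side')[:,:,::-1]
a=im[215:365,280:440]; cv2.imwrite('pics/dn.png',cv2.resize(a,None,fx=5,fy=4,interpolation=cv2.INTER_CUBIC))"
```

```text
time: 13.75
ee_pos: [0.5755, -0.2514, 0.1047]
eef_rot: [0.703, 0.083, -0.701, 0.083]
ft_force: [1.0, 0.3, -2.0]
width: 0.0217
t 13.75 pos [ 0.5755 -0.2514  0.1047] slide [-0.53  0.05  0.05] roll 0.09 F [ 1.05  0.32 -2.  ] w 0.0217
toolx [ 2.8e-03  8.0e-04 -1.0e+00] tilt along z -0.003
```

View pics/dn.png

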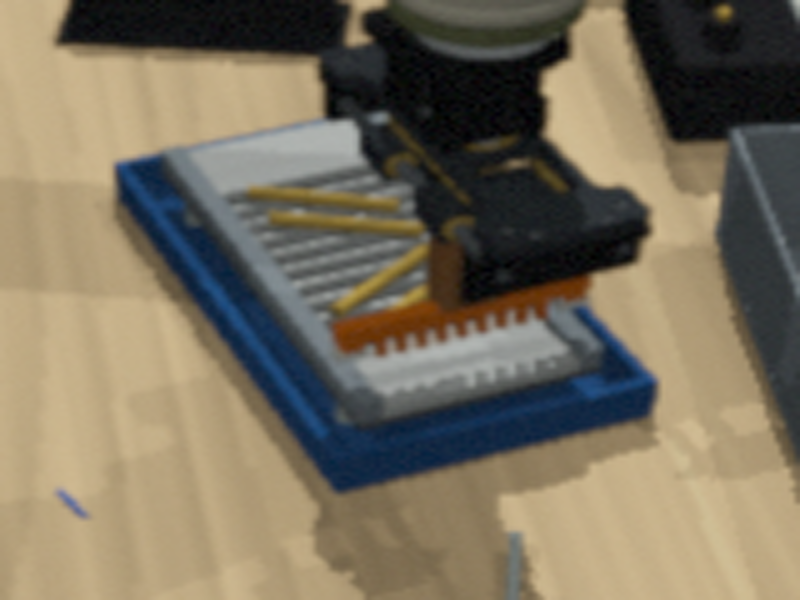

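```bash
cat > f.py <<'E'
from st import *
s=r.read_state();M=Ro.from_quat(s['eef_rot']).as_matrix();l=loc(TR)
print(round(s['time'],2),'loc',(l*1000).round(1),'F',s['ft_force'].round(2),'tx',M[:2,0].round(4),'M',s['torque'].round(2),'tq',s['joint_torque'][[1,3]].round(2))
E
python3 -m jog '[{"slide":[0.2,0,0],"roll":0},{"slide":[0.4,0,0],"roll":0},{"slide":[0.4,0,0],"roll":0}]'>/dev/null;python3 f.py
python3 -m jog '[{"slide":[0.1,0,0],"roll":0},{"slide":[0.1,0,0],"roll":0}]'>/dev/null;python3 f.py
python3 -m jog '[{"slide":[0.1,0,0],"roll":0},{"slide":[0.1,0,0],"roll":0}]'>/dev/null;python3 f.py
```

```text
14.05 loc [   0.5 -107.5  100.6] F [ 0.04  0.27 -2.55] tx [0.0028 0.0007] M [-0.02 -0.    0.02] tq [-66.27 -36.67]
14.22 loc [   0.3 -107.4   99.3] F [-0.3  -0.08 -2.04] tx [0.0024 0.0009] M [-0.05  0.05 -0.06] tq [-66.   -36.36]
14.38 loc [   0.3 -107.3   98.1] F [-0.11 -0.62 -2.59] tx [0.0022 0.001 ] M [-0.01  0.02  0.03] tq [-66.04 -36.33]
```

```bash

python3 -m jog '[{"slide":[0.06,0,0],"roll":0},{"slide":[0.06,0,0],"roll":0}]'>/dev/null;python3 f.py
python3 -m jog '[{"slide":[0.06,0,0],"roll":0},{"slide":[0.06,0,0],"roll":0}]'>/dev/null;python3 f.py
python3 -m jog '[{"slide":[0.06,0,0],"roll":0},{"slide":[0.06,0,0],"roll":0}]'>/dev/null;python3 f.py
```

```text
14.55 loc [   0.2 -107.3   97.3] F [-0.05  1.1  -1.57] tx [0.002  0.0011] M [ 0.03 -0.03  0.02] tq [-65.94 -36.21]
14.72 loc [   0.2 -107.3   96.7] F [ 0.21  0.08 -3.07] tx [0.0019 0.0011] M [-0.06  0.04 -0.01] tq [-65.96 -36.18]
14.88 loc [ 1.000e-01 -1.072e+02  9.590e+01] F [-0.01  0.09 -2.23] tx [0.0018 0.0012] M [0.01 0.02 0.01] tq [-65.99 -36.15]
```

```bash

python3 -m jog '[{"slide":[0.06,0,0],"roll":0},{"slide":[0.06,0,0],"roll":0}]'>/dev/null;python3 f.py
python3 -m jog '[{"slide":[0.06,0,0],"roll":0},{"slide":[0.06,0,0],"roll":0}]'>/dev/null;python3 f.py
```

```text
15.05 loc [   0.  -107.2   95.2] F [ 0.22  0.21 -2.07] tx [0.0016 0.0012] M [0.01 0.02 0.02] tq [-66.01 -36.12]
15.22 loc [  -0.  -107.2   94.4] F [ 0.17 -0.86 -2.96] tx [0.0014 0.0013] M [ 0.   -0.02  0.01] tq [-66.04 -36.1 ]
```

```bash

python3 -m jog '[{"slide":[0.06,0,0],"roll":0},{"slide":[0.06,0,0],"roll":0}]'>/dev/null;python3 f.py
python3 -m jog '[{"slide":[0.06,0,0],"roll":0},{"slide":[0.06,0,0],"roll":0}]'>/dev/null;python3 f.py
python3 -m jog '[{"slide":[0.06,0,0],"roll":0},{"slide":[0.06,0,0],"roll":0}]'>/dev/null;python3 f.py
```

```text
15.38 loc [-1.000e-01 -1.072e+02  9.370e+01] F [-0.66  0.42 -1.79] tx [0.0012 0.0014] M [-0.01 -0.   -0.05] tq [-66.06 -36.07]
15.55 loc [-1.000e-01 -1.072e+02  9.300e+01] F [ 0.45  0.1  -2.39] tx [0.0012 0.0014] M [0.05 0.02 0.01] tq [-66.09 -36.05]
15.72 loc [  -0.2 -107.1   92.2] F [-0.61 -0.04 -1.49] tx [0.001  0.0015] M [0.05 0.06 0.01] tq [-66.11 -36.02]
```

```bash

python3 -m jog '[{"slide":[0.06,0,0],"roll":0},{"slide":[0.06,0,0],"roll":0}]'>/dev/null;python3 f.py
python3 -m jog '[{"slide":[0.06,0,0],"roll":0},{"slide":[0.06,0,0],"roll":0}]'>/dev/null;python3 f.py
```

```text
15.88 loc [  -0.2 -107.1   91.5] F [-0.64  0.45 -2.74] tx [0.0009 0.0016] M [0.06 0.02 0.04] tq [-66.13 -35.99]
16.05 loc [  -0.3 -107.    90.7] F [-0.57 -0.4  -2.1 ] tx [0.0007 0.0016] M [-0.02  0.09  0.05] tq [-66.16 -35.97]
```

The joint torques are much smoother than the wrist reading (≈0.6 N·m per N at joint 2), so I'll watch those.

```bash

python3 -m jog '[{"slide":[0.05,0,0],"roll":0},{"slide":[0.05,0,0],"roll":0}]'>/dev/null;python3 f.py
python3 -m jog '[{"slide":[0.05,0,0],"roll":0},{"slide":[0.05,0,0],"roll":0}]'>/dev/null;python3 f.py
python3 -m jog '[{"slide":[0.05,0,0],"roll":0},{"slide":[0.05,0,0],"roll":0}]'>/dev/null;python3 f.py
```

```text
16.22 loc [  -0.4 -107.    90.1] F [ 0.1  -0.01 -2.28] tx [0.0005 0.0017] M [-0.04  0.02  0.  ] tq [-66.15 -35.92]
16.38 loc [  -0.4 -107.    89.5] F [-0.41 -0.3  -2.59] tx [0.0005 0.0017] M [0.04 0.03 0.03] tq [-66.16 -35.89]
16.55 loc [  -0.5 -107.    88.9] F [ 0.83  0.81 -2.45] tx [0.0003 0.0018] M [-0.01  0.04  0.03] tq [-66.18 -35.87]
```

```bash

python3 -m jog '[{"slide":[0.05,0,0],"roll":0},{"slide":[0.05,0,0],"roll":0}]'>/dev/null;python3 f.py
python3 -m jog '[{"slide":[0.05,0,0],"roll":0},{"slide":[0.05,0,0],"roll":0}]'>/dev/null;python3 f.py
```

```text
16.72 loc [  -0.5 -107.    88.3] F [ 0.5   0.52 -1.94] tx [0.0003 0.0017] M [ 0.04  0.01 -0.04] tq [-65.76 -35.53]
16.88 loc [  -0.4 -107.    87.9] F [-0.92 -1.22 -1.19] tx [0.0004 0.0016] M [ 0.05  0.11 -0.01] tq [-65.12 -35.16]
```

```bash

python3 -m jog '[{"slide":[0.02,0,0],"roll":0},{"slide":[0.02,0,0],"roll":0}]'>/dev/null;python3 f.py
python3 -m jog '[{"slide":[0.0,0,0],"roll":0},{"slide":[0,0,0],"roll":0},{"slide":[0,0,0],"roll":0}]'>/dev/null;python3 f.py
```

```text
17.05 loc [  -0.3 -107.    87.9] F [ 0.49  0.26 -1.07] tx [0.0006 0.0016] M [ 0.03  0.19 -0.03] tq [-65.03 -35.12]
17.3 loc [  -0.3 -107.    87.9] F [-1.39  0.76 -1.05] tx [0.0006 0.0015] M [ 0.06  0.12 -0.04] tq [-65.15 -35.19]
```

Resting on the rails with ~1.5 N (rail about 3 mm low here). Start combing.

```bash

python3 -m jog '[{"slide":[0.01,-0.1,0],"roll":0},{"slide":[0.02,-0.25,0],"roll":0},{"slide":[0.02,-0.4,0],"roll":0},{"slide":[0.02,-0.5,0],"roll":0},{"slide":[0.02,-0.5,0],"roll":0}]'>/dev/null;python3 f.py
python3 -m jog '[{"slide":[0.01,-0.1,0],"roll":0},{"slide":[0.02,-0.25,0],"roll":0},{"slide":[0.02,-0.4,0],"roll":0},{"slide":[0.02,-0.5,0],"roll":0},{"slide":[0.02,-0.5,0],"roll":0}]'>/dev/null;python3 f.py
```

```text
17.72 loc [  -0.2 -101.8   87.8] F [ 0.22 -1.15 -0.38] tx [0.0008 0.0015] M [-0.26  0.06  0.08] tq [-64.21 -34.42]
18.13 loc [ -0.2 -96.5  87.7] F [ 0.18 -0.86  0.86] tx [0.0008 0.0015] M [-0.29  0.05  0.1 ] tq [-63.38 -34.09]
```

```bash

python3 -m jog '[{"slide":[0,-0.1,0],"roll":0},{"slide":[0,-0.25,0],"roll":0},{"slide":[0,-0.4,0],"roll":0},{"slide":[0,-0.55,0],"roll":0},{"slide":[0,-0.6,0],"roll":0}]'>/dev/null;python3 f.py
python3 -m jog '[{"slide":[0,-0.1,0],"roll":0},{"slide":[0,-0.25,0],"roll":0},{"slide":[0,-0.4,0],"roll":0},{"slide":[0,-0.55,0],"roll":0},{"slide":[0,-0.6,0],"roll":0}]'>/dev/null;python3 f.py
```

```text
18.55 loc [ -0.1 -90.1  87.8] F [ 0.46 -1.5   0.45] tx [0.0009 0.0016] M [-0.58  0.04  0.07] tq [-62.56 -33.9 ]
18.97 loc [  0.  -83.9  87.8] F [ 0.52 -1.75  0.06] tx [0.001  0.0016] M [-0.49  0.04  0.07] tq [-61.92 -33.79]
```

```bash

python3 -m jog '[{"slide":[0,-0.1,0],"roll":0},{"slide":[0,-0.25,0],"roll":0},{"slide":[0,-0.4,0],"roll":0},{"slide":[0,-0.55,0],"roll":0},{"slide":[0,-0.6,0],"roll":0}]'>/dev/null;python3 f.py
python3 -m jog '[{"slide":[0,-0.1,0],"roll":0},{"slide":[0,-0.25,0],"roll":0},{"slide":[0,-0.4,0],"roll":0},{"slide":[0,-0.55,0],"roll":0},{"slide":[0,-0.6,0],"roll":0}]'>/dev/null;python3 f.py
python3 -c "
from st import *
im=r.camera('side')[:,:,::-1]
a=im[215:365,280:440]; cv2.imwrite('pics/c1.png',cv2.resize(a,None,fx=5,fy=4,interpolation=cv2.INTER_CUBIC))"
```

```text
19.38 loc [  0.  -77.5  87.8] F [ 0.66 -1.1   1.4 ] tx [0.0009 0.0017] M [-0.54  0.01  0.1 ] tq [-61.26 -33.67]
19.8 loc [  0.  -71.2  87.9] F [-0.54 -1.41  1.56] tx [0.0009 0.0018] M [-0.57  0.02  0.09] tq [-60.6  -33.55]
```

View pics/c1.png

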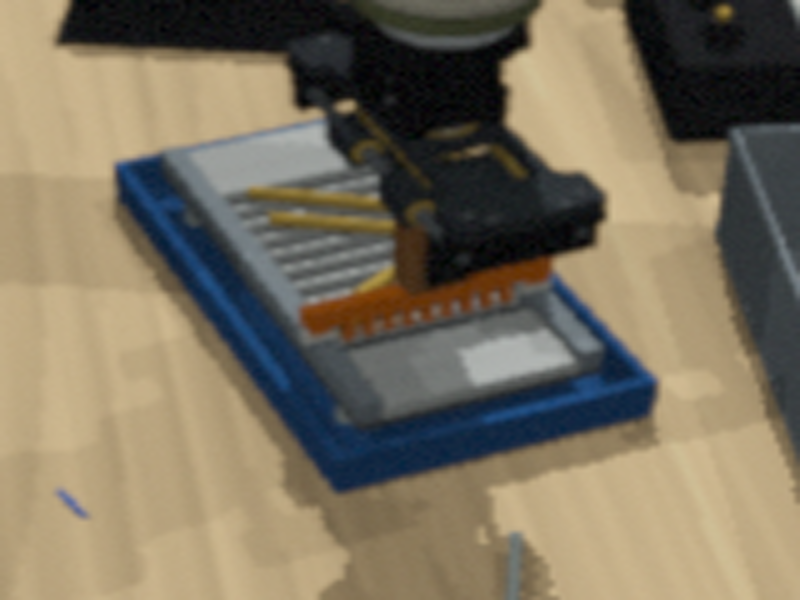

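```bash

python3 -m jog '[{"slide":[-0.02,-0.1,0],"roll":0},{"slide":[-0.02,-0.25,0],"roll":0},{"slide":[-0.02,-0.4,0],"roll":0},{"slide":[-0.02,-0.55,0],"roll":0},{"slide":[-0.02,-0.6,0],"roll":0}]'>/dev/null;python3 f.py
python3 -m jog '[{"slide":[-0.01,-0.1,0],"roll":0},{"slide":[-0.01,-0.25,0],"roll":0},{"slide":[-0.01,-0.4,0],"roll":0},{"slide":[-0.01,-0.55,0],"roll":0},{"slide":[-0.01,-0.6,0],"roll":0}]'>/dev/null;python3 f.py
python3 -m jog '[{"slide":[-0.01,-0.1,0],"roll":0},{"slide":[-0.01,-0.25,0],"roll":0},{"slide":[-0.01,-0.4,0],"roll":0},{"slide":[-0.01,-0.55,0],"roll":0},{"slide":[-0.01,-0.6,0],"roll":0}]'>/dev/null;python3 f.py
```

```text
20.27 loc [  0.1 -64.8  88.1] F [ 0.29 -1.81  0.36] tx [0.0008 0.0019] M [-0.53  0.03  0.11] tq [-60.41 -33.87]
20.68 loc [  0.1 -58.4  88.2] F [ 0.55 -1.37  0.6 ] tx [0.0007 0.002 ] M [-0.49  0.03  0.09] tq [-59.97 -33.98]
21.1 loc [  0.1 -52.   88.3] F [ 0.11 -1.3   0.92] tx [0.0006 0.0022] M [-0.44  0.07  0.1 ] tq [-59.57 -34.09]
```

```bash

python3 -m jog '[{"slide":[-0.01,-0.1,0],"roll":0},{"slide":[-0.01,-0.3,0],"roll":0},{"slide":[-0.01,-0.5,0],"roll":0},{"slide":[-0.01,-0.65,0],"roll":0},{"slide":[-0.01,-0.7,0],"roll":0}]'>/dev/null;python3 f.py
python3 -m jog '[{"slide":[-0.01,-0.1,0],"roll":0},{"slide":[-0.01,-0.3,0],"roll":0},{"slide":[-0.01,-0.5,0],"roll":0},{"slide":[-0.01,-0.65,0],"roll":0},{"slide":[-0.01,-0.7,0],"roll":0}]'>/dev/null;python3 f.py
python3 -c "
from st import *
im=r.camera('side')[:,:,::-1]
a=im[215:365,280:440]; cv2.imwrite('pics/c2.png',cv2.resize(a,None,fx=5,fy=4,interpolation=cv2.INTER_CUBIC))"
```

```text
21.52 loc [  0.1 -44.6  88.4] F [ 1.07 -1.2   0.05] tx [0.0006 0.0023] M [-0.35  0.04  0.06] tq [-59.1  -34.18]
21.93 loc [  0.2 -37.2  88.5] F [ 0.66 -1.57 -0.86] tx [0.0005 0.0025] M [-0.37  0.05  0.08] tq [-58.6  -34.27]
```

View pics/c2.png

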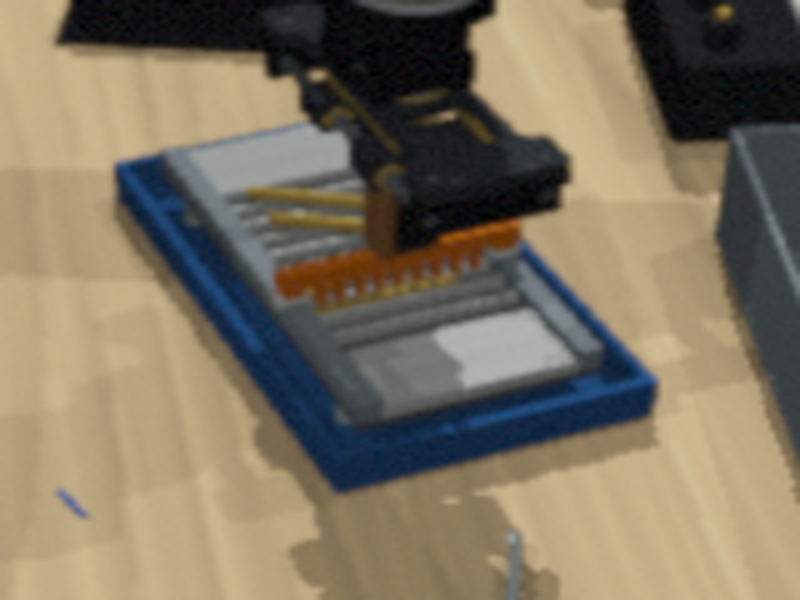

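The first pin lies straight in the third groove behind the teeth (around (400,290)). Carry on.

```bash

python3 -m jog '[{"slide":[0.01,-0.1,0],"roll":0},{"slide":[0.01,-0.3,0],"roll":0},{"slide":[0.01,-0.5,0],"roll":0},{"slide":[0.01,-0.65,0],"roll":0},{"slide":[0.01,-0.7,0],"roll":0}]'>/dev/null;python3 f.py
python3 -m jog '[{"slide":[0,-0.1,0],"roll":0},{"slide":[0,-0.3,0],"roll":0},{"slide":[0,-0.5,0],"roll":0},{"slide":[0,-0.65,0],"roll":0},{"slide":[0,-0.7,0],"roll":0}]'>/dev/null;python3 f.py
python3 -m jog '[{"slide":[0,-0.1,0],"roll":0},{"slide":[0,-0.3,0],"roll":0},{"slide":[0,-0.5,0],"roll":0},{"slide":[0,-0.65,0],"roll":0},{"slide":[0,-0.7,0],"roll":0}]'>/dev/null;python3 f.py
```

```text
22.4 loc [  0.2 -29.8  88.5] F [ 0.75 -1.37 -0.07] tx [0.0005 0.0025] M [-0.42  0.04  0.08] tq [-57.77 -34.04]
22.82 loc [  0.2 -22.4  88.5] F [ 0.44 -2.37 -0.39] tx [0.0005 0.0026] M [-0.4   0.03  0.11] tq [-57.14 -34.01]
23.23 loc [  0.2 -15.   88.5] F [-0.15 -1.63 -0.02] tx [0.0004 0.0027] M [-0.4   0.05  0.07] tq [-56.5  -33.95]
```

```bash

python3 -m jog '[{"slide":[0,-0.1,0],"roll":0},{"slide":[0,-0.3,0],"roll":0},{"slide":[0,-0.5,0],"roll":0},{"slide":[0,-0.65,0],"roll":0},{"slide":[0,-0.7,0],"roll":0}]'>/dev/null;python3 f.py
python3 -m jog '[{"slide":[0,-0.1,0],"roll":0},{"slide":[0,-0.3,0],"roll":0},{"slide":[0,-0.5,0],"roll":0},{"slide":[0,-0.65,0],"roll":0},{"slide":[0,-0.7,0],"roll":0}]'>/dev/null;python3 f.py
python3 -c "
from st import *
im=r.camera('side')[:,:,::-1]
a=im[215:365,280:440]; cv2.imwrite('pics/c3.png',cv2.resize(a,None,fx=5,fy=4,interpolation=cv2.INTER_CUBIC))"
```

```text
23.65 loc [ 0.2 -7.6 88.6] F [ 0.88 -1.19  0.2 ] tx [0.0004 0.0028] M [-0.41  0.02  0.1 ] tq [-55.87 -33.9 ]
24.07 loc [ 0.2 -0.2 88.6] F [ 0.44 -1.9   0.54] tx [0.0004 0.0029] M [-0.46  0.03  0.09] tq [-55.25 -33.83]
```

View pics/c3.png

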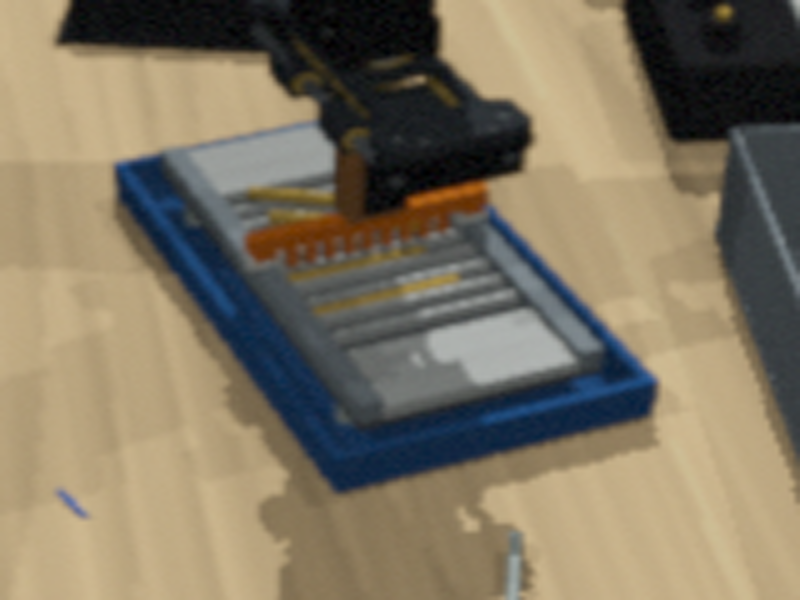

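Two pins are down in separate grooves (lines at (385,295) and (355,265)). Continue.

```bash

python3 -m jog '[{"slide":[0,-0.1,0],"roll":0},{"slide":[0,-0.3,0],"roll":0},{"slide":[0,-0.5,0],"roll":0},{"slide":[0,-0.65,0],"roll":0},{"slide":[0,-0.7,0],"roll":0}]'>/dev/null;python3 f.py
python3 -m jog '[{"slide":[0,-0.1,0],"roll":0},{"slide":[0,-0.3,0],"roll":0},{"slide":[0,-0.5,0],"roll":0},{"slide":[0,-0.65,0],"roll":0},{"slide":[0,-0.7,0],"roll":0}]'>/dev/null;python3 f.py
python3 -m jog '[{"slide":[-0.005,-0.1,0],"roll":0},{"slide":[-0.005,-0.3,0],"roll":0},{"slide":[-0.005,-0.5,0],"roll":0},{"slide":[-0.005,-0.65,0],"roll":0},{"slide":[-0.005,-0.7,0],"roll":0}]'>/dev/null;python3 f.py
```

```text
24.53 loc [ 0.2  7.2 88.7] F [-0.95 -1.89 -0.05] tx [0.0003 0.003 ] M [-0.45 -0.01  0.06] tq [-54.64 -33.79]
24.95 loc [ 0.2 14.6 88.7] F [ 0.57 -1.77 -0.14] tx [0.0003 0.0031] M [-0.44  0.02  0.08] tq [-54.06 -33.73]
25.37 loc [ 0.2 22.  88.8] F [ 0.69 -2.21 -0.06] tx [0.0003 0.0032] M [-0.46 -0.02  0.09] tq [-53.6  -33.79]
```

```bash

python3 -m jog '[{"slide":[0,-0.1,0],"roll":0},{"slide":[0,-0.3,0],"roll":0},{"slide":[0,-0.5,0],"roll":0},{"slide":[0,-0.65,0],"roll":0},{"slide":[0,-0.7,0],"roll":0}]'>/dev/null;python3 f.py
python3 -m jog '[{"slide":[0,-0.1,0],"roll":0},{"slide":[0,-0.3,0],"roll":0},{"slide":[0,-0.5,0],"roll":0},{"slide":[0,-0.65,0],"roll":0},{"slide":[0,-0.7,0],"roll":0}]'>/dev/null;python3 f.py
python3 -c "
from st import *
im=r.camera('side')[:,:,::-1]
a=im[215:365,280:440]; cv2.imwrite('pics/c4.png',cv2.resize(a,None,fx=5,fy=4,interpolation=cv2.INTER_CUBIC))"
```

```text
25.78 loc [ 0.1 29.4 88.8] F [-0.23 -2.34  0.36] tx [0.0001 0.0034] M [-0.44 -0.01  0.07] tq [-53.07 -33.86]
26.2 loc [ 0.1 36.9 88.8] F [ 0.83 -1.54  0.06] tx [0.     0.0035] M [-0.48  0.    0.02] tq [-52.53 -33.8 ]
```

View pics/c4.png

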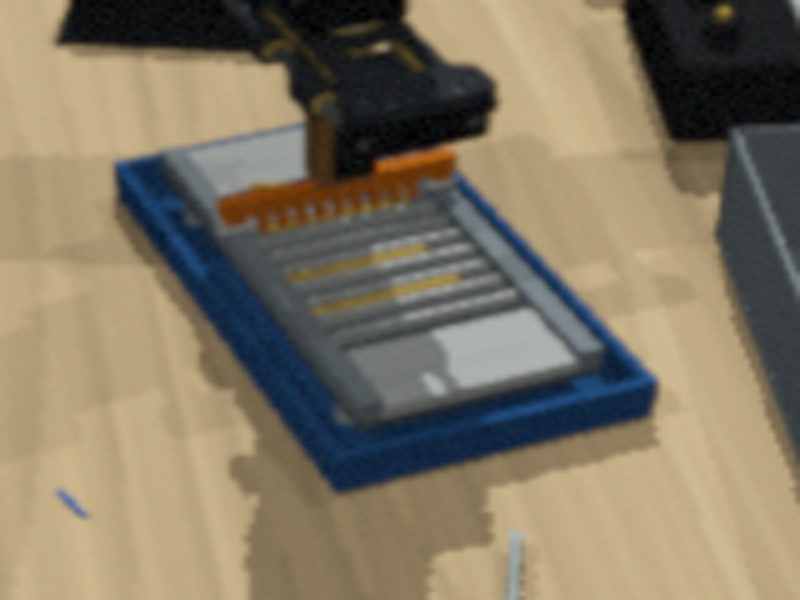

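```bash

python3 -m jog '[{"slide":[0,-0.1,0],"roll":0},{"slide":[0,-0.3,0],"roll":0},{"slide":[0,-0.5,0],"roll":0},{"slide":[0,-0.65,0],"roll":0},{"slide":[0,-0.7,0],"roll":0}]'>/dev/null;python3 f.py
python3 -m jog '[{"slide":[0,-0.1,0],"roll":0},{"slide":[0,-0.3,0],"roll":0},{"slide":[0,-0.5,0],"roll":0},{"slide":[0,-0.65,0],"roll":0},{"slide":[0,-0.7,0],"roll":0}]'>/dev/null;python3 f.py
python3 -m jog '[{"slide":[-0.005,-0.1,0],"roll":0},{"slide":[-0.005,-0.3,0],"roll":0},{"slide":[-0.005,-0.5,0],"roll":0},{"slide":[-0.005,-0.65,0],"roll":0},{"slide":[-0.005,-0.7,0],"roll":0}]'>/dev/null;python3 f.py
python3 -c "
from st import *
im=r.camera('side')[:,:,::-1]
a=im[215:365,280:440]; cv2.imwrite('pics/c5.png',cv2.resize(a,None,fx=5,fy=4,interpolation=cv2.INTER_CUBIC))"
```

```text
26.67 loc [ 0.  44.2 88.9] F [-0.85 -2.1   0.35] tx [0.     0.0035] M [-0.41  0.06  0.07] tq [-52.01 -33.83]
27.08 loc [-0.  51.7 88.9] F [ 1.26 -0.48  0.64] tx [-0.0001  0.0037] M [-0.48  0.04  0.09] tq [-51.52 -33.8 ]
27.5 loc [-0.1 59.1 88.9] F [ 0.52 -0.56 -0.85] tx [-0.0001  0.0038] M [-0.34  0.04  0.07] tq [-51.26 -34.01]
```

View pics/c5.png

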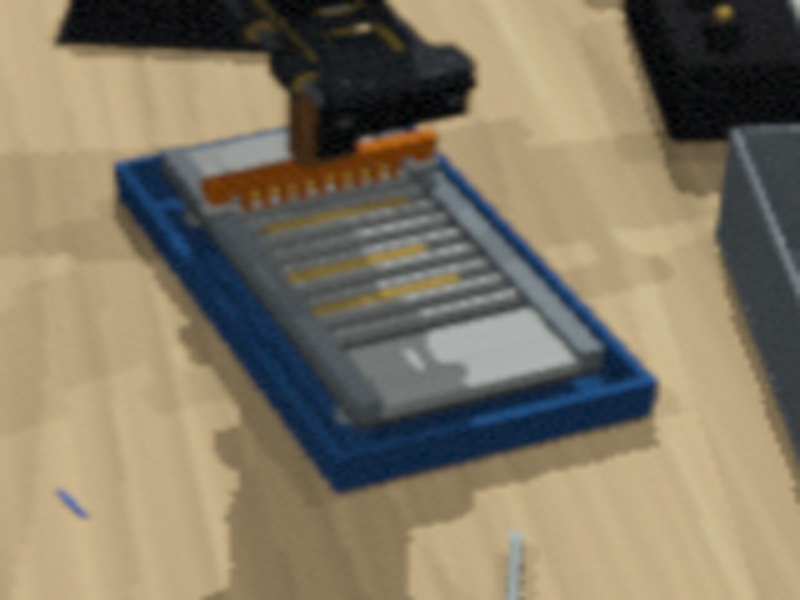

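Three pins are down and the fourth glints between the teeth at (330,190). Continue to the far deck.

```bash

python3 -m jog '[{"slide":[0.01,-0.1,0],"roll":0},{"slide":[0.01,-0.3,0],"roll":0},{"slide":[0.01,-0.5,0],"roll":0},{"slide":[0.01,-0.65,0],"roll":0},{"slide":[0.01,-0.7,0],"roll":0}]'>/dev/null;python3 f.py
python3 -m jog '[{"slide":[0,-0.1,0],"roll":0},{"slide":[0,-0.3,0],"roll":0},{"slide":[0,-0.5,0],"roll":0},{"slide":[0,-0.65,0],"roll":0},{"slide":[0,-0.7,0],"roll":0}]'>/dev/null;python3 f.py
python3 -m jog '[{"slide":[0,-0.1,0],"roll":0},{"slide":[0,-0.3,0],"roll":0},{"slide":[0,-0.5,0],"roll":0},{"slide":[0,-0.65,0],"roll":0},{"slide":[0,-0.7,0],"roll":0}]'>/dev/null;python3 f.py
python3 -c "
from st import *
im=r.camera('side')[:,:,::-1]
a=im[215:365,280:440]; cv2.imwrite('pics/c6.png',cv2.resize(a,None,fx=5,fy=4,interpolation=cv2.INTER_CUBIC))"
```

```text
27.97 loc [-0.1 66.5 88.9] F [ 0.22 -1.47  0.07] tx [-0.0002  0.0039] M [-0.39  0.02  0.02] tq [-50.47 -33.76]
28.38 loc [-0.2 73.9 88.9] F [ 0.04 -1.34  0.52] tx [-0.0002  0.004 ] M [-0.41  0.02  0.08] tq [-50.04 -33.78]
28.8 loc [-0.2 81.3 88.9] F [-0.54 -1.27  0.86] tx [-0.0003  0.0041] M [-0.44 -0.01  0.11] tq [-49.61 -33.81]
```

View pics/c6.png

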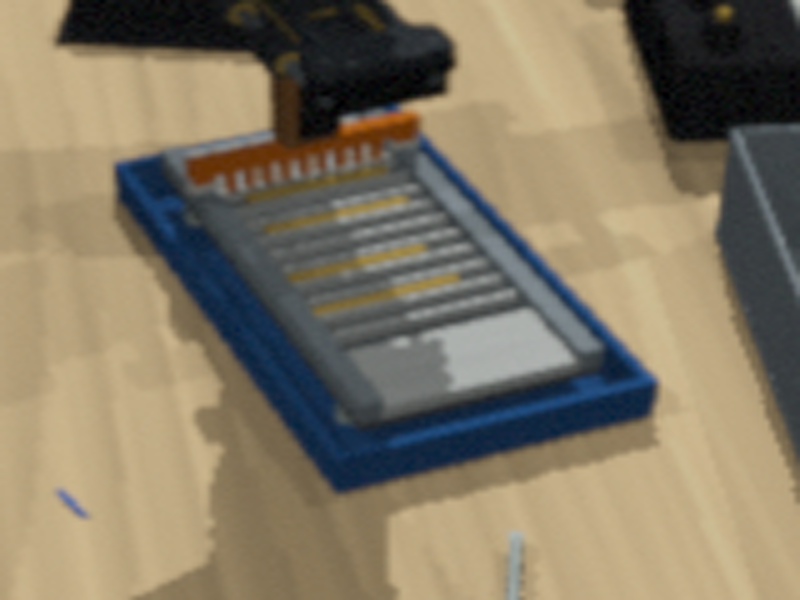

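All four pins lie in separate grooves. Finish to the far deck.

```bash

python3 -m jog '[{"slide":[0,-0.1,0],"roll":0},{"slide":[0,-0.3,0],"roll":0},{"slide":[0,-0.5,0],"roll":0},{"slide":[0,-0.7,0],"roll":0},{"slide":[0,-0.8,0],"roll":0}]'>/dev/null;python3 f.py
python3 -m jog '[{"slide":[0,-0.1,0],"roll":0},{"slide":[0,-0.3,0],"roll":0},{"slide":[0,-0.5,0],"roll":0},{"slide":[0,-0.7,0],"roll":0},{"slide":[0,-0.8,0],"roll":0}]'>/dev/null;python3 f.py
python3 -m jog '[{"slide":[0,-0.1,0],"roll":0},{"slide":[0,-0.3,0],"roll":0},{"slide":[0,-0.5,0],"roll":0},{"slide":[0,-0.7,0],"roll":0},{"slide":[0,-0.8,0],"roll":0}]'>/dev/null;python3 f.py
python3 -m jog '[{"slide":[0,0,0],"roll":0},{"slide":[0,0,0],"roll":0},{"slide":[0,0,0],"roll":0}]'>/dev/null;python3 f.py
```

```text
29.27 loc [-0.3 89.7 89. ] F [-0.74 -0.86 -0.33] tx [-0.0003  0.0042] M [-0.38  0.08  0.01] tq [-49.07 -33.89]
29.68 loc [-0.4 98.1 89. ] F [-0.07 -0.49  0.06] tx [-0.0004  0.0044] M [-0.41  0.03  0.07] tq [-48.62 -33.93]
30.1 loc [ -0.5 106.5  89.1] F [ 0.2  -0.86  0.36] tx [-0.0004  0.0044] M [-0.38 -0.01  0.1 ] tq [-48.18 -33.97]
30.35 loc [ -0.5 106.7  89. ] F [-0.75 -0.58  0.45] tx [-0.0006  0.0047] M [-0.1   0.16  0.05] tq [-48.42 -34.17]
```

```bash

python3 -m jog '[{"slide":[-0.5,0,0],"roll":0},{"slide":[-2,0,0],"roll":0},{"slide":[-4.5,0,0],"roll":0},{"slide":[-6,0,0],"roll":0},{"slide":[-6.5,0,0],"roll":0}]'>/dev/null;python3 f.py
python3 -m jog '[{"slide":[-0.5,0,0],"roll":0},{"slide":[-0.5,0,0],"roll":0},{"slide":[-0.5,0,0],"roll":0}]'>/dev/null;python3 f.py
python3 -c "
from st import *
M=go(CR,(0,0),.16);c=np.array([.5123,.1746,.051])
s=r.read_state();print('to recorded grasp xy',(M.T@(c-s['ee_pos'])*100).round(2),M[:,0].round(4),s['joint_positions'].round(3))
im=r.camera('side')[:,:,::-1]
a=im[155:305,270:430]; cv2.imwrite('pics/l2.png',cv2.resize(a,None,fx=5,fy=4,interpolation=cv2.INTER_CUBIC))"
```

```text
30.77 loc [  0.6 106.4 156.5] F [ 0.9   0.12 -2.82] tx [0.0025 0.0045] M [-0.07  0.    0.05] tq [-45.51 -36.76]
31.02 loc [  0.3 106.5 161. ] F [-0.36  1.12 -3.32] tx [0.002  0.0046] M [-0.03  0.02  0.02] tq [-46.96 -38.65]
t 31.02 pos [ 0.5256 -0.0434  0.161 ] slide [  0.2  -21.49  -3.89] roll 28.77 F [-0.36  1.12 -3.32] w 0.0218
to recorded grasp xy [ 11.1  -21.42  -3.98] [ 0.002   0.0046 -1.    ] [ 0.651  0.237 -0.734  1.769  0.165  1.197 -1.454]
```

View pics/l2.png

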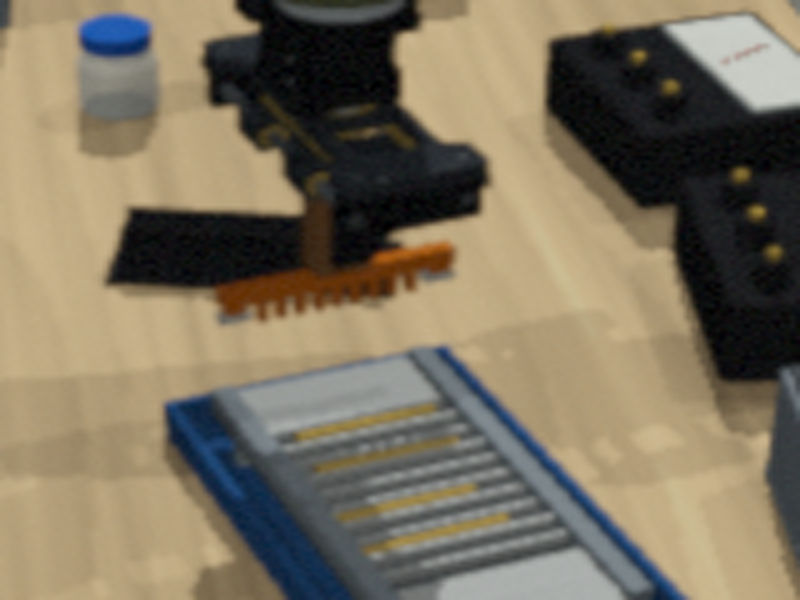

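Pins are all in their grooves and the rake is free of the tray. Carry it to the cradle.

```bash

python3 -m jog '[{"slide":[0,-2,-0.4],"roll":3},{"slide":[0,-5,-1],"roll":8},{"slide":[0,-8.5,-1.6],"roll":13},{"slide":[0,-10.5,-2],"roll":16},{"slide":[0,-11,-2],"roll":17}]'>/dev/null
cat > c.py <<'E'
from st import *
M=go(CR,(0,0),.16);c=np.array([.5123,.1746,.051]); y=Ro.from_quat([-0.69974575,0.08992435,0.70303477,0.08950755]).as_matrix()[:,1]
s=r.read_state();b=M.T@y;print('to grasp',(M.T@(c-s['ee_pos'])*100).round(2),'roll',np.degrees(np.arctan2(b[2],b[1])).round(2),'tx',M[:2,0].round(4),'tq',s['joint_torque'][[1,3]].round(2),'M',s['torque'].round(2))
E
python3 c.py
```

```text
t 31.48 pos [0.5168 0.0731 0.1605] slide [  0.11 -10.1    1.07] roll 11.91 F [-0.14  0.23 -2.47] w 0.0217
to grasp [ 11.01 -10.05   0.94] roll 11.82 tx [0.0001 0.0065] tq [-43.61 -37.66] M [ 0.05  0.04 -0.05]
```

```bash

python3 -m jog '[{"slide":[0,-2,0.2],"roll":2},{"slide":[0,-5,0.4],"roll":6},{"slide":[0,-8,0.7],"roll":9.5},{"slide":[0,-9.8,0.9],"roll":11.6},{"slide":[0,-10.05,0.9],"roll":11.8}]'>/dev/null
python3 c.py
python3 -m jog '[{"slide":[0,0,0],"roll":0},{"slide":[0,0,0],"roll":0},{"slide":[0,0,0],"roll":0}]'>/dev/null
python3 c.py
```

```text
t 31.9 pos [0.511  0.1785 0.1604] slide [ 0.04  0.38 -0.1 ] roll 0.3 F [-0.41  0.16 -2.86] w 0.0217
to grasp [10.94  0.43 -0.26] roll 0.21 tx [-0.0015  0.0085] tq [-46.73 -37.8 ] M [0.07 0.1  0.02]
t 32.15 pos [0.511  0.1773 0.1598] slide [-0.02  0.27 -0.07] roll 0.27 F [-0.06 -0.15 -1.35] w 0.0214
to grasp [10.88  0.3  -0.24] roll 0.18 tx [-0.0024  0.0078] tq [-47.62 -37.58] M [ 0.06 -0.02  0.03]
```

```bash

python3 -m jog '[{"slide":[1,0.3,-0.24],"roll":0.2},{"slide":[2.5,0.3,-0.24],"roll":0.2},{"slide":[3.7,0.3,-0.24],"roll":0.2},{"slide":[4,0.3,-0.24],"roll":0.2},{"slide":[4,0.3,-0.24],"roll":0.2}]'>/dev/null
python3 c.py
python3 -m jog '[{"slide":[0.5,0.1,0],"roll":0},{"slide":[1,0.1,0],"roll":0},{"slide":[1.5,0.1,0],"roll":0},{"slide":[1.5,0.1,0],"roll":0}]'>/dev/null
python3 c.py
python3 -c "
from st import *
im=r.camera('side')[:,:,::-1]
a=im[150:270,260:400]; cv2.imwrite('pics/cr2.png',cv2.resize(a,None,fx=5,fy=5,interpolation=cv2.INTER_CUBIC))"
```

```text
t 32.57 pos [0.5118 0.1732 0.1184] slide [-4.16 -0.13  0.14] roll 0.04 F [ 0.15 -0.2  -2.07] w 0.0217
to grasp [ 6.74 -0.1  -0.06] roll -0.05 tx [-0.0048  0.0074] tq [-48.86 -35.54] M [ 0.04  0.08 -0.04]
t 32.9 pos [0.511  0.1721 0.1024] slide [-5.76 -0.26  0.11] roll 0.04 F [ 0.44 -0.71 -1.66] w 0.0213
to grasp [ 5.14 -0.24 -0.1 ] roll -0.05 tx [-0.0059  0.007 ] tq [-50.69 -36.02] M [ 0.    0.05 -0.02]
```

View pics/cr2.png

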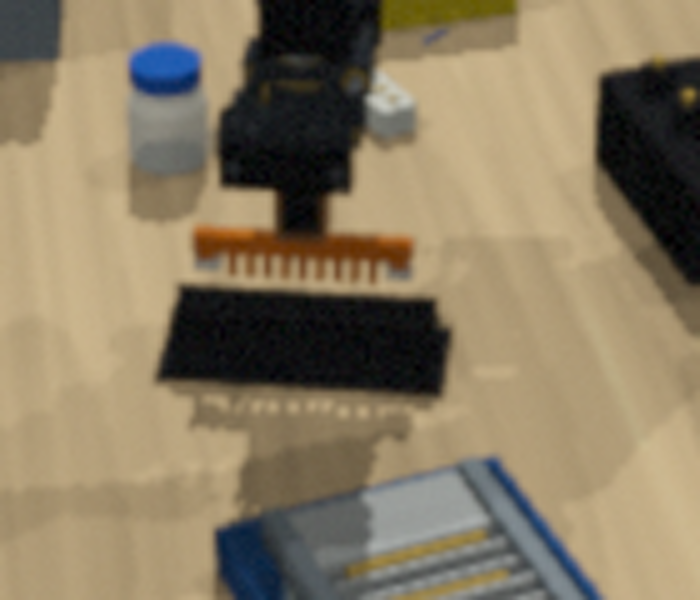

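```bash

python3 -m jog '[{"slide":[0,-0.1,-0.05],"roll":0},{"slide":[0.1,-0.2,-0.1],"roll":0},{"slide":[0.4,-0.2,-0.1],"roll":0},{"slide":[0.5,-0.2,-0.1],"roll":0},{"slide":[0.5,-0.2,-0.1],"roll":0}]'>/dev/null
python3 c.py
```

```text
t 33.37 pos [0.5125 0.174  0.0976] slide [-6.24 -0.05  0.2 ] roll 0.05 F [ 0.07  0.62 -2.17] w 0.0218
to grasp [ 4.66 -0.03 -0.  ] roll -0.04 tx [-0.006   0.0071] tq [-50.95 -35.37] M [0.05 0.02 0.03]
```

Within 0.3 mm of the recorded pose; lower in.

```bash

python3 -m jog '[{"slide":[0.3,0,0],"roll":0},{"slide":[0.8,-0.01,0],"roll":0},{"slide":[1.2,-0.02,0],"roll":0},{"slide":[1.5,-0.03,0],"roll":0},{"slide":[1.5,-0.03,0],"roll":0}]'>/dev/null
python3 c.py
python3 -m jog '[{"slide":[0.3,-0.05,0],"roll":0},{"slide":[0.8,-0.05,0],"roll":0},{"slide":[1,-0.05,0],"roll":0},{"slide":[1,-0.05,0],"roll":0}]'>/dev/null
python3 c.py
```

```text
t 33.78 pos [0.5119 0.1742 0.0817] slide [-7.83 -0.04  0.16] roll 0.06 F [-0.75 -0.64 -1.56] w 0.0214
to grasp [ 3.07 -0.03 -0.06] roll -0.03 tx [-0.0073  0.0068] tq [-51.84 -34.77] M [ 0.04  0.05 -0.06]
t 34.12 pos [0.5116 0.1746 0.071 ] slide [-8.9  -0.01  0.14] roll 0.05 F [ 0.44  0.17 -2.83] w 0.0219
to grasp [ 2.   -0.01 -0.09] roll -0.04 tx [-0.0083  0.0066] tq [-52.31 -34.12] M [-0.   -0.01  0.05]
```

```bash

python3 -m jog '[{"slide":[0.3,0,-0.05],"roll":0},{"slide":[0.8,0,-0.05],"roll":0},{"slide":[1.2,0,-0.05],"roll":0},{"slide":[1.3,0,-0.05],"roll":0},{"slide":[1.3,0,-0.05],"roll":0}]'>/dev/null
python3 c.py
python3 -m jog '[{"slide":[0.2,0,0],"roll":0},{"slide":[0.3,0,0],"roll":0},{"slide":[0.3,0,0],"roll":0}]'>/dev/null
python3 c.py
```

```text
t 34.53 pos [0.5117 0.1745 0.0575] slide [-10.25  -0.02   0.17] roll 0.06 F [-0.96 -0.24 -2.6 ] w 0.0216
to grasp [ 0.65 -0.02 -0.06] roll -0.03 tx [-0.0091  0.0064] tq [-52.91 -33.25] M [ 0.04  0.01 -0.02]
t 34.78 pos [0.5115 0.1745 0.0543] slide [-10.57  -0.03   0.17] roll 0.06 F [ 0.33 -0.28 -2.39] w 0.022
to grasp [ 0.33 -0.03 -0.07] roll -0.03 tx [-0.0094  0.0064] tq [-53.34 -33.29] M [0.02 0.04 0.02]
```

```bash

for i in 1 2 3; do python3 -m jog '[{"slide":[0.1,0,0],"roll":0},{"slide":[0.1,0,0],"roll":0}]'>/dev/null
python3 c.py; done
```

```text
t 34.95 pos [0.5115 0.1745 0.0532] slide [-10.68  -0.03   0.16] roll 0.06 F [ 0.01 -0.27 -2.71] w 0.0219
to grasp [ 0.22 -0.03 -0.08] roll -0.03 tx [-0.0094  0.0064] tq [-53.53 -33.34] M [0.05 0.01 0.01]
t 35.12 pos [0.5114 0.1744 0.0521] slide [-10.79  -0.04   0.16] roll 0.06 F [-1.1  -0.58 -2.41] w 0.0216
to grasp [ 0.11 -0.04 -0.08] roll -0.03 tx [-0.0095  0.0063] tq [-53.62 -33.29] M [-0.01 -0.    0.01]
t 35.28 pos [0.5116 0.1745 0.0512] slide [-10.88  -0.03   0.17] roll 0.06 F [-0.24 -0.02 -0.33] w 0.0218
to grasp [ 0.02 -0.03 -0.07] roll -0.03 tx [-0.0092  0.0063] tq [-52.46 -32.42] M [ 0.06  0.04 -0.  ]
```

Touched the cradle floor at the same height as at the grasp. Let go.

```bash

for i in 1 2; do python3 -m jog '[{"slide":[0,0,0],"roll":0},{"slide":[0,0,0],"roll":0},{"slide":[0,0,0],"roll":0},{"slide":[0,0,0],"roll":0}]' 0.2 >/dev/null
python3 c.py; done
python3 -m jog '[{"slide":[-1,0,0],"roll":0},{"slide":[-3,0,0],"roll":0},{"slide":[-6,0,0],"roll":0},{"slide":[-9,0,0],"roll":0},{"slide":[-12,0,0],"roll":0}]'
python3 -m jog '[{"slide":[-2,3,0],"roll":0},{"slide":[-4,6,0],"roll":0},{"slide":[-6,9,0],"roll":0},{"slide":[-6,12,0],"roll":0},{"slide":[-6,14,0],"roll":0}]'
python3 -m jog '[{"slide":[0,3,0],"roll":0},{"slide":[0,7,0],"roll":0},{"slide":[0,10,3],"roll":0},{"slide":[0,14,3],"roll":0},{"slide":[0,18,3],"roll":0}]'
python3 -m jog '[{"slide":[0,4,0],"roll":0},{"slide":[0,8,0],"roll":0},{"slide":[0,12,0],"roll":0},{"slide":[0,15,0],"roll":0},{"slide":[0,16,0],"roll":0}]'
```

```text
t 35.62 pos [0.5117 0.1745 0.0513] slide [-10.87  -0.02   0.18] roll 0.06 F [ 0.44 -0.3  -0.11] w 0.0404
to grasp [ 0.03 -0.02 -0.06] roll -0.03 tx [-0.0089  0.0064] tq [-52.58 -32.25] M [-0.01  0.   -0.05]
t 35.95 pos [0.5117 0.1746 0.0513] slide [-10.87  -0.02   0.18] roll 0.05 F [-0.44 -0.47  0.49] w 0.0658
to grasp [ 0.03 -0.02 -0.06] roll -0.03 tx [-0.0089  0.0064] tq [-52.57 -32.25] M [ 0.06 -0.02 -0.06]
time: 36.37
ee_pos: [0.5124, 0.174, 0.1734]
eef_rot: [-0.698, 0.088, 0.705, 0.092]
ft_force: [-0.2, -0.6, 0.6]
width: 0.0698
time: 36.78
ee_pos: [0.4777, 0.0356, 0.2348]
eef_rot: [-0.699, 0.089, 0.704, 0.092]
ft_force: [-0.3, -0.6, 0.2]
width: 0.0692
time: 37.2
ee_pos: [0.4017, -0.1317, 0.2356]
eef_rot: [-0.7, 0.089, 0.703, 0.091]
ft_force: [1.5, -0.4, -0.2]
width: 0.0695
time: 37.62
ee_pos: [0.3592, -0.2908, 0.2357]
eef_rot: [-0.699, 0.091, 0.703, 0.093]
ft_force: [-0.6, 0.0, 0.1]
width: 0.0696
```

```bash
python3 - <<'E'
from st import *
s=r.camera('side')[:,:,::-1]; t=r.camera('top')[:,:,::-1]
cv2.imwrite('pics/fs.png',s); cv2.imwrite('pics/ft.png',t)
cv2.imwrite('pics/ftz.png',cv2.resize(t[160:280,200:460],None,fx=3,fy=3,interpolation=cv2.INTER_CUBIC))
E
```

```text
(no output)
```

View pics/fs.png

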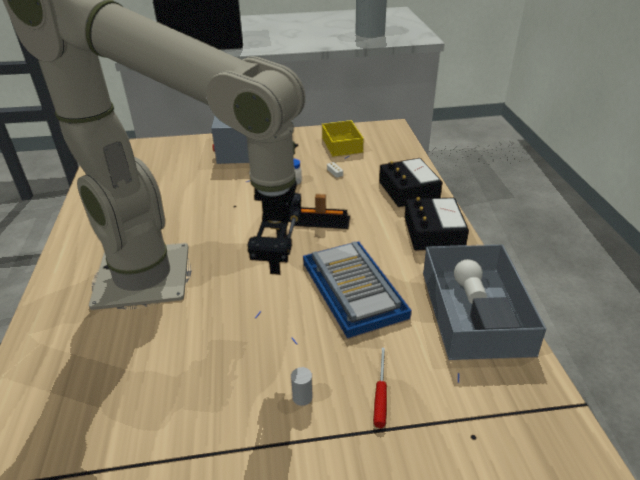

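View pics/ftz.png

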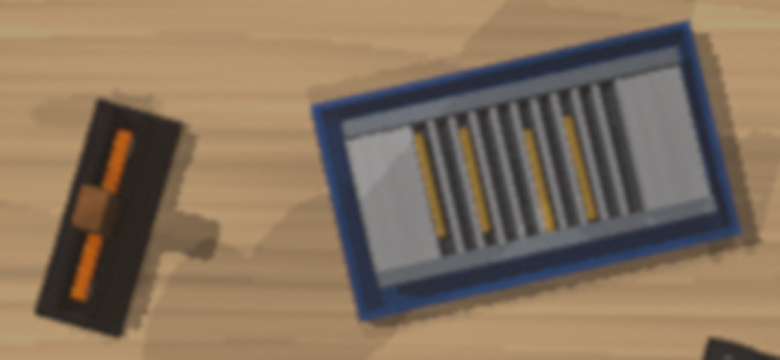

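```bash
python3 - <<'E'
import cv2
s=cv2.imread('pics/fs.png'); cv2.imwrite('pics/fsz.png',cv2.resize(s[180:335,290:415],None,fx=4.5,fy=3.8,interpolation=cv2.INTER_CUBIC))
E
```

```text
(no output)
```

View pics/fsz.png

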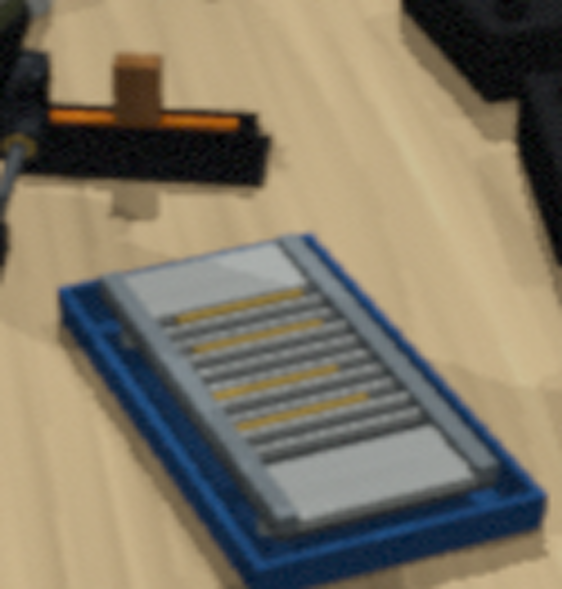

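Four pins sit straight in four different grooves, and the rake stands upright in its slot at the same place as before. Settle briefly and hand in.

```bash
python3 -m jog '[{"slide":[0,0,0],"roll":0},{"slide":[0,0,0],"roll":0},{"slide":[0,0,0],"roll":0}]'; python3 -c "
from bench import r
print(r.close_job())"
```

```text
time: 37.97
ee_pos: [0.3613, -0.2867, 0.2359]
eef_rot: [-0.7, 0.089, 0.703, 0.091]
ft_force: [-1.0, 1.0, -0.0]
width: 0.0695
the job is handed in; nothing more can be done
None
```

The job is handed in at about 38 s of the 72 s. All four pins are in separate grooves and the rake is back in its cradle. The hand-in reported no verdict.

**Combing:** I set the rake on the rails at y ≈ -107 mm, where they stand about 3 mm low. I combed to y ≈ +107 mm in short compliant steps. The wrist sensor showed roughly 1 to 4 N on the rails, noisy by about ±0.5 to 1 N. No pin caught under the teeth. I then lowered the rake into the slot until it touched the floor, let go and moved clear.

**Last checks:** The top and side pictures show each pin lying straight and low in its own groove. One of them is in the last groove at the +y end (about +72 mm, limit 78). The rake stands upright where it started, released within about 1 mm of where I first gripped it. The other things on the bench look undisturbed.

**Problems on the way:**
- While carrying the rake, the tool drifted to a tilt of up to about 0.065 rad. I corrected it before touching the tray, and it stayed below about 0.005 rad through the stroke.
- The top-only and side-only fits of the tray's position disagreed by about 5 mm in y. I used the combined fit, with enough margin on the decks.
- I judged how far the pins had dropped from the pictures only; I did not measure their height.

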